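# Clamp the block box, seat its nested lids, take the outer lid off again

### The arm

A 6-joint arm with a two-finger parallel gripper is mounted at the origin on the work surface. World frame = base frame: x ahead of the robot, y to its left, z up, the work surface at z = 0. Lengths are in mm, angles in degrees, forces in N, time in s.
With the tool pointing down it reaches from about 300 to 875 mm from the base axis. Payload 6.4 kg.
Tool frame: the origin (TCP) lies midway between the tips of the shut fingers; the grasp point (between the pads) lies 19 mm behind it; z points along the fingers, y is the direction in which the jaws open and shut (so a half turn about z gives the same grasp; the last joint's range is limited). The gripper opens to 88 mm and grips with 3 to 60 N. Pads are 18 mm wide; open, the fingers measure 123 mm over their backs; the gripper's body (75 mm by 187 mm) begins 45 mm behind the grasp point.
Start: joints at [-76.163, 10.359, 92.074, -0, 77.567, -11.82], TCP at [248.983, -518.313, 238.714] pointing down, gripper open.
Joint ranges: [-171.53, 171.53], [-51.25, 118.39], [17.06, 147.69], [-65.23, 245.23], [0, 150.52], [-178.68, 178.68]. Speed limits (degrees/s): [147.25, 147.25, 172.46, 180, 180, 180].

### API

Orientations are given as a 3x3 rotation matrix whose columns are the frame's x, y, z axes.
In Python, from station import robot gives the robot as it stands.
- The arm moves only by the tool drive_tool, never from a script. Its argument "deltas" is a list of rows, each a list of 7 numbers: the turn, a rotation vector about the tool's x, y, z normalised to -1 to 1, where 1 is 5 degrees, then the shift along the tool's x, y, z normalised to -1 to 1, where 1 is 0.05 m, then the closure, from -1 (fully open) to 1 (shut). A call has 1 to 12 rows; each row shifts and turns the commanded pose from where the row before left it, along the tool's axes as they then stand; what a row does not reach is not made up. A row lasts 1/8 s, in which the tool goes at most 62.5 mm and 10.7 degrees, less where a joint would pass 70% of its speed; a pose out of reach is approached as far as the arm can. A call with a number of a shift or a turn outside -1 to 1 is refused whole. A call with a gripper value outside its range is refused whole. The fingers move at their own pace and stop on an object; "newtons" is the grip in N (left out, the last holds). Time passes only in rows, so rows that do not move let the fingers close. It gives the time, the measured TCP pose, the force and the opening at its end, in the units of the state.
- robot.sense(): the state, without advancing time (a new reading comes with each control period).
- robot.get_image(name): name is "side" or "top" or "wrist"; returns the picture (420x560x3 uint8, red, green, blue); there is no depth.
- robot.get_calibration(name): a dict with "fx", "fy", "cx", "cy" (pixels), "D" ([k1, k2, p1, p2, k3] as OpenCV has them; the pictures are not rectified), "xyz" and "rotation" of the camera in the world. Camera axes: x right, y down, z forward; pixel columns grow to the right and rows downward; lengths in mm; the calibration is good to about 2 mm. A picture is of the moment at which its call begins: read the wrist's pose just before it. get_calibration takes no time and is no camera call; for the wrist camera it gives the pose at the moment of the call.
- robot.sign_off(): hands the job in, once; it reports no verdict.
The state is a dict: "t": time; "qpos": joint angles; "joint_velocities": joint speeds; "joint_torque": joint torques, N m; "tcp_pos": TCP position; "ee_rot": TCP orientation; "force": force on the tool from outside, world axes, zero at the start; "torque": the same for the moment, N m; "opening": finger opening in mm.
Only numpy, scipy, OpenCV 4.12 (cv2) and the standard library are available. Lean on these libraries where they do the work, as an engineer would, in place of code of your own. Each camera call takes 0.05 s, during which the arm holds its last target.

### The job

Turn the crank of the vise clockwise (seen from above) until the wooden box of stone blocks is clamped firmly between the jaws, and leave it clamped. Then pick up the pair of nested lids together by the inner lid's post and lower them gently onto the box until the inner lid is fully seated. Finally let go of the post, take the outer lid alone by its collar and lift it straight up, level and clear above the top of the post, leaving the inner lid seated and undisturbed; finish while still holding the outer lid up in the gripper, and leave the other things on the bench where they are.

Things in the scene. Friction and masses are not known exactly. Their poses are not given: they have to be found in the camera images.
- vise_jaw (a joint): sliding jaw of the grey vise, m: 0 = fully open, grows as it moves towards the fixed jaw, at most 0.036. The crank drives it by a screw, 36 mm per full turn (5.73 mm per rad). The bare gap between the jaws is 120 mm at 0. The jaw stays where the crank leaves it.
- vise_crank (a joint): crank on top of the vise, rad; grows as it turns clockwise seen from above, which closes the jaw; 0 to 6.28. From its start it needs about 2.6 to 4.4 rad, light at first (2 to 3 N at the knob); then resistance builds as the box is pressed between both jaws: 5 to 8 N of extra push at the knob clamps it well, and it holds by friction when let go.
- crank_axis (a point): point on the crank's upright axis at the height of the knob's middle. The vise is 300 mm long, 110 mm wide; this frame's +y axis points along the vise from the crank to the jaws, z is up
- knob_grip (a point): middle of the crank's upright black round knob, 20 mm across, 43 mm tall, 45 mm from the crank axis. It spins freely on its own pin, so a gripper holding it can keep its direction while it goes round. The steel crank arm is 22 mm below this point.
- fixed_jaw_face (a point): top edge of the fixed jaw's inner face, at its middle (59 mm above the bench); +y points along the vise into the jaw, away from the box. Jaws are 100 mm wide
- moving_jaw_face (a point): top edge of the moving jaw's inner face, at its middle; +y points to the box
- box_mouth (a point): open wooden box, 96 x 96 mm outside, 70 mm high, walls 6 mm (mouth 84 x 84 mm), about 0.6 kg, standing loose on the vise's 22 mm thick bed between the jaws, filled with stone blocks. This point is the centre of the mouth at rim height (92 mm above the bench), x and y along its sides, z up.
- post (a point): square upright post, 18 x 18 mm, on the centre of the inner lid (one piece, about 0.25 kg). This point is the centre of its bare part above the collar, 28 mm long: post top 14 mm above this point, collar top 14 mm below. x and y along its faces and the lid's sides. Fully seated, this point is 56 mm above the box mouth.
- inner_lid (a point): centre of the underside of the inner lid's plate (100 x 100 x 6 mm), 56 mm below the post point; it comes to rest on the box rim. Under the plate is a plug 79 x 79 mm, 8 mm deep (lowest 3 mm: 75 x 75 mm), that drops into the mouth with 2.5 mm play each side. At the start it stands on this plug on the bench, hidden under the outer lid.
- collar (a point): square collar, 34 x 34 mm outside, 24 mm hole, 30 mm high, standing on the centre of the outer lid around the post. This point is its centre (collar top 15 mm above, lid's top surface 15 mm below), x and y along its faces. Nested, it is 29 mm below the post point; it is clear of the post once it is over 35 mm above the post point.
- outer_lid (a point): centre of the outer lid's underside, 21 mm below the collar point. Wooden cover 113 x 113 x 6 mm with a 5 mm rim, about 0.2 kg with its collar; it just rests on the inner lid, so it rides along when the post is lifted.
- gauge_case: bystander: flat black instrument case 100 x 170 x 32 mm, origin under its centre
- stone_a: bystander: sand-coloured stone block 25 x 75 x 25 mm, origin under its centre
- stone_b: bystander: sand-coloured stone block 25 x 50 x 25 mm, origin under its centre
- stone_c: bystander: small stone block 25 mm, origin under its centre
- tape_roll: bystander: cardboard ring 90 mm across, 30 mm high, lying flat, origin under its centre
- dust_brush: bystander: hand brush lying on the bench
- glue_jar: bystander: grey jar 60 mm across, 75 mm high, origin under its centre
Not all that is in view belongs to the job. Leave any black or turquoise look-alike of the part that bears post alone. What is shaped like the part that bears collar but purple is not meant.

How it is judged:
By the outcome, as a careful person would: the job done as asked, in the order asked, and still so for the second after the job is handed in, while the arm keeps its last pose, push and grip.
It also fails if it takes over 64 s, if anything falls off the work surface, if the arm or the gripper's body presses on something with over 40 N, if the wrist force passes 120 N, or if a joint passes its speed limit or range.

## Working session

There is one attempt and no reset: what is moved stays moved. The work goes in short steps, Python scripts to look and compute and a tool call to move; the robot and the scene stay as the last step left them, time stands still between calls to the robot, and variables do not carry over. Pictures are saved under pics/ and viewed, and the job is handed in when it is done.

Besides the shell and the picture viewer there is one more tool, called after "Request:" as a command line: name --pt "numbers of a row" for each row, then --argument value for the rest. drive_tool: Moves the arm, as the interface text tells. Its arguments: {"type":"object","properties":{"deltas":{"type":"array","items":{"type":"array","items":{"type":"number","minimum":-1,"maximum":1}}},"newtons":{"type":"number"}},"required":["deltas"]}

```bash
mkdir -p pics; ls
python3 - <<'E'
from station import robot
import cv2
s=robot.sense(); print(s)
for n in ["side","top","wrist"]:
    c=robot.get_calibration(n); print(n,c)
    im=robot.get_image(n); cv2.imwrite(f"pics/{n}0.png",im[:,:,::-1])
E
```

```text
pics
{'t': 0.0, 'qpos': array([-7.61630707e+01,  1.03998883e+01,  9.21273802e+01, -1.04129803e-03,
        7.75661017e+01, -1.18187818e+01]), 'joint_velocities': array([ 0.07006878, -0.01034869, -0.01485642,  0.00351015,  0.01198149,
       -0.03418532]), 'joint_torque': array([-9.31506220e-04, -4.33878386e+01, -3.41848111e+01,  7.00484309e-02,
        3.85564961e-02, -1.13473868e-04]), 'tcp_pos': array([ 248.85565103, -517.81155931,  237.86586649]), 'ee_rot': array([[ 9.01410329e-01,  4.32965650e-01, -4.06970932e-04],
       [ 4.32965725e-01, -9.01409003e-01,  1.57808164e-03],
       [ 3.16407880e-04, -1.59870355e-03, -9.99998672e-01]]), 'force': array([0.86807592, 0.00563923, 0.34348887]), 'torque': array([-0.00856438, -0.00689343,  0.01643773]), 'opening': 88.33078665464637}
side {'fx': 478.7586151921563, 'fy': 478.7586151921563, 'cx': 287.07266638056853, 'cy': 213.38957151125578, 'D': array([-0.00386881,  0.        ,  0.        ,  0.        ,  0.        ]), 'xyz': array([ 477.28236121, -863.64580785,  673.75411851]), 'rotation': array([[ 0.99787103, -0.05148574,  0.0400327 ],
   
[... 198 characters left out ...]
7, 'D': array([0.01839585, 0.        , 0.        , 0.        , 0.        ]), 'xyz': array([ 441.29720014,   72.99119981, 1117.02207358]), 'rotation': array([[ 0.02906196, -0.99655154,  0.07772023],
       [-0.99955582, -0.02845987,  0.00884351],
       [-0.0066011 , -0.07794272, -0.99693599]])}
wrist {'fx': 363.6655470750297, 'fy': 363.6655470750297, 'cx': 273.8168087907662, 'cy': 205.1966500148621, 'D': array([-0.06552174,  0.        ,  0.        ,  0.        ,  0.        ]), 'xyz': array([ 311.10526228, -487.60919084,  385.18076745]), 'rotation': array([[ 0.43140287, -0.86832483, -0.24475205],
       [-0.90215718, -0.41582257, -0.11490868],
       [-0.00199537,  0.27037675, -0.96275253]])}
```

View pics/side0.png

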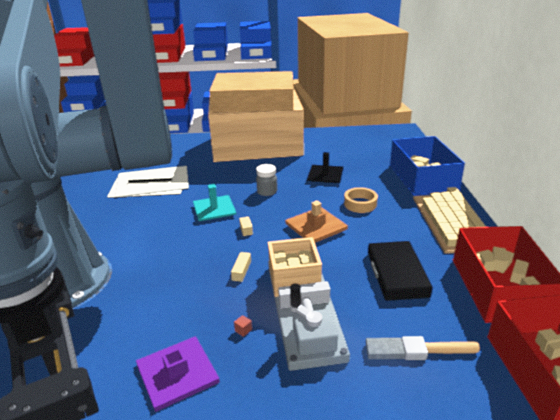

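View pics/top0.png

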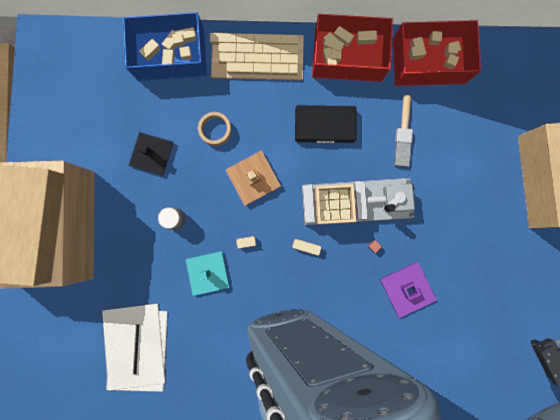

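View pics/wrist0.png

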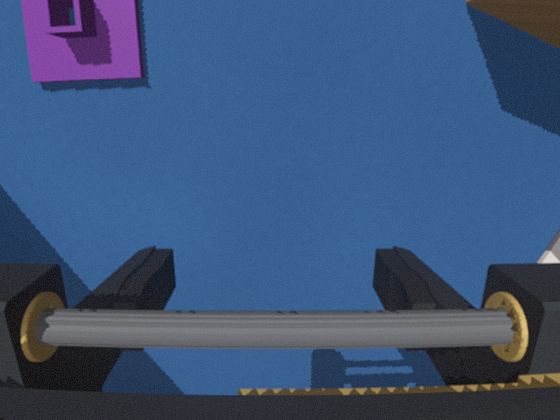

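```bash
cat > h.py <<'E'
import numpy as np, cv2
from station import robot
def ray(c,px):
    K=np.array([[c['fx'],0,c['cx']],[0,c['fy'],c['cy']],[0,0,1]])
    u=cv2.undistortPoints(np.array([[px]],float),K,np.array(c['D']))[0,0]
    d=np.array(c['rotation'])@np.array([u[0],u[1],1]); return np.array(c['xyz']),d/np.linalg.norm(d)
def plane(c,px,z):
    o,d=ray(c,px); return o+d*(z-o[2])/d[2]
def tri(*cps):
    A=np.zeros((3,3));b=np.zeros(3);R=[ray(c,p) for c,p in cps]
    for o,d in R:
        P=np.eye(3)-np.outer(d,d);A+=P;b+=P@o
    x=np.linalg.solve(A,b)
    return x,[float(np.linalg.norm((np.eye(3)-np.outer(d,d))@(x-o))) for o,d in R]
def proj(c,p):
    K=np.array([[c['fx'],0,c['cx']],[0,c['fy'],c['cy']],[0,0,1]])
    R=np.array(c['rotation']).T
    return cv2.projectPoints(np.array([p],float),cv2.Rodrigues(R)[0],-R@np.array(c['xyz']),K,np.array(c['D']))[0][0,0]
def crop(im,x0,y0,x1,y1,s,name):
    r=cv2.resize(im[y0:y1,x0:x1],None,fx=s,fy=s,interpolation=cv2.INTER_CUBIC)
    for k in range(0,x1-x0,10):
        cv2.putText(r,str(x0+k),(k*s,8),0,.3,(0,255,255),1); r[:4,k*s]=255
    for k in range(0,y1-y0,10):
        cv2.putText(r,str(y0+k),(0,k*s+4),0,.3,(0,255,255),1)
    cv2.imwrite(name,r)
E
python3 - <<'E'
from h import *
t=cv2.imread("pics/top0.png");s=cv2.imread("pics/side0.png")
crop(t,220,145,420,230,4,"pics/ct.png")
crop(s,255,190,355,370,4,"pics/cs.png") if 0 else crop(s,255,190,375,340,4,"pics/cs.png")
E
```

```text
(no output)
```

View pics/ct.png

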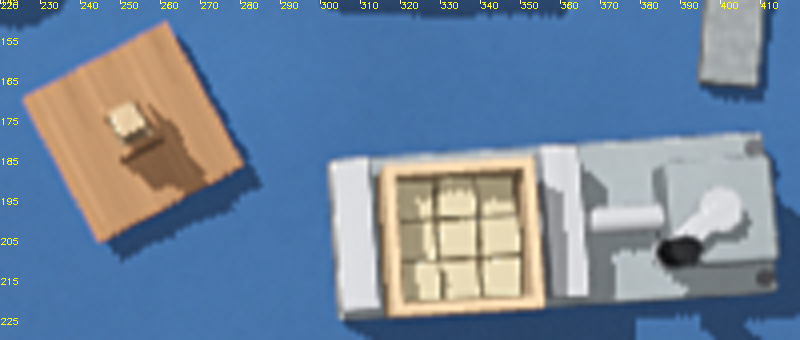

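View pics/cs.png

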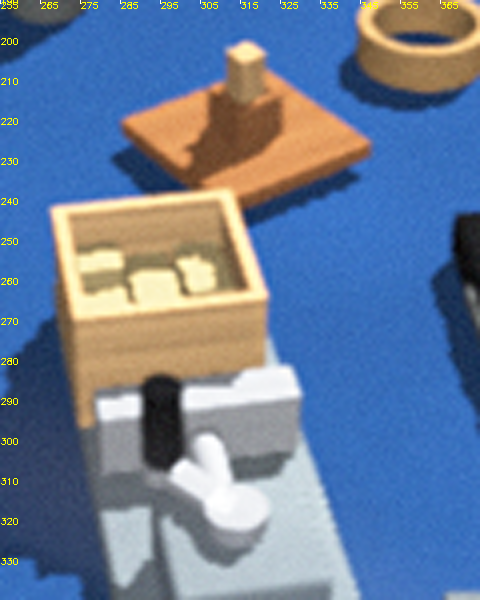

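Run:
```python
from h import *
np.set_printoptions(precision=1,suppress=True)
T=robot.get_calibration("top");S=robot.get_calibration("side")
print("knobtop",tri((T,(388,207.5)),(S,(295.5,286))))
print("hub",tri((T,(400,197)),(S,(314,316))))
print("posttop",tri((T,(250.5,173.5)),(S,(316,203))))
for n,a,b in [("BL",(314,187),(269,242)),("",(353,184),(313,238)),("",(356,221),(321.5,263.5)),("",(317.5,224),(274,269.5))]:
    print("box",tri((T,a),(S,b)))
# top corners on z=92 ; top view: near-rim outer corners
for p in [(315,187),(353,184),(356,221),(317.5,224)]: print("boxT92",plane(T,p,92))
for p in [(226,169),(261,150.5),(281,185.5),(244.5,205)]: print("lid",plane(T,p,14+6)) 
for p in [(303,185.5),(312.5,185),(315,223.5),(305,225),(355,182),(364,181),(366.5,218),(363,219)]: print("jaw",plane(T,p,59))
for p in [(304,185),(410,178),(414,217),(305,225)]: print("bed",plane(T,p,22))
```

```text
knobtop (array([ 518.6, -199.3,  109.3]), [1.6241979707990397, 1.6241979707990515])
hub (array([ 548.8, -240.1,   72.7]), [0.6891084748901714, 0.6891084748903564])
posttop (array([598.3, 152.7,  72.7]), [0.8748508344404828, 0.8748508344406563])
box (array([521. , -17. ,  89.2]), [44.91854437389386, 44.918544373893816])
box (array([ 565.6, -103.7,  146.4]), [3.6034023833070523, 3.6034023833068196])
box (array([ 528.5, -125.9,  100.7]), [47.66511866068416, 47.665118660684435])
box (array([478.7, -31.7,  17.3]), [5.7032442746007685, 5.703244274600677])
boxT92 [565.9 -16.2  92. ]
boxT92 [ 576.4 -113.7   92. ]
boxT92 [ 481.4 -122.7   92. ]
boxT92 [470.8 -24.6  92. ]
lid [617.8 225.   20. ]
lid [672.4 129.7  20. ]
lid [576.1  71.4  20. ]
lid [519.3 170.2  20. ]
jaw [573.   12.9  59. ]
jaw [575.  -12.3  59. ]
jaw [472.9 -21.1  59. ]
jaw [468.2   5.1  59. ]
jaw [ 586.2 -125.    59. ]
jaw [ 589.6 -148.8   59. ]
jaw [ 491.4 -156.5   59. ]
jaw [ 488.5 -147.4   59. ]
bed [579.1   8.1  22. ]
bed [ 606.5 -282.3   22. ]
bed [ 499.6 -293.5   22. ]
bed [469.1   2.8  22. ]
```

```bash
cat >> h.py <<'E'
from scipy.spatial.transform import Rotation as Rn
def Ryaw(a):
    a=np.radians(a);c,s=np.cos(a),np.sin(a)
    return np.array([[c,s,0],[s,-c,0],[0,0,-1.]])
def plan(goal,yaw=None,n=None,g=-1,start=None,vmax=45.,dec=2):
    """rows from measured (or start=(p,R)) to goal TCP pos, tool-x world angle yaw"""
    st=robot.sense()
    p,R=(np.array(st['tcp_pos']),np.array(st['ee_rot'])) if start is None else start
    G=R if yaw is None else Ryaw(yaw)
    goal=np.array(goal,float)
    if n is None:
        ang=Rn.from_matrix(R.T@G).magnitude()*180/np.pi
        n=int(max(1,np.ceil(np.linalg.norm(goal-p)/vmax),np.ceil(ang/5.)))
    rows=[]
    for k in range(n):
        m=n-k
        rv=Rn.from_matrix(R.T@G).as_rotvec()/m
        d=R.T@((goal-p)/m)
        row=np.clip(np.round(np.r_[np.degrees(rv)/5,d/50],dec),-1,1)
        p=p+R@(row[3:]*50); R=R@Rn.from_rotvec(np.radians(row[:3]*5)).as_matrix()
        rows.append([float(x) for x in row]+[g])
    import json
    print(n,json.dumps(rows).replace(".0,",",").replace(".0]","]"),"end",np.round(p,1))
    return p,R
def show():
    s=robot.sense();x=s['ee_rot'][:,0]
    print("t",round(s['t'],2),"tcp",np.round(s['tcp_pos'],1),"yaw",round(float(np.degrees(np.arctan2(x[1],x[0]))),1),"z",np.round(s['ee_rot'][:,2],3),"F",np.round(s['force'],1),"open",round(s['opening'],1),"q",np.round(s['qpos'],0))
E
python3 - <<'E'
from h import *
plan((525,-240,265),96,15)
E
```

```text
15 [[-0, -0, -0.94, 0.49, -0.17, -0.04, -1], [-0, -0, -0.94, 0.51, -0.13, -0.04, -1], [-0, -0, -0.94, 0.51, -0.09, -0.03, -1], [-0, -0, -0.94, 0.52, -0.05, -0.04, -1], [-0, -0, -0.94, 0.52, -0.01, -0.03, -1], [-0, -0, -0.94, 0.52, 0.04, -0.04, -1], [-0, -0, -0.94, 0.52, 0.08, -0.03, -1], [-0, -0, -0.94, 0.51, 0.12, -0.04, -1], [-0, -0, -0.94, 0.5, 0.16, -0.03, -1], [-0, -0, -0.93, 0.48, 0.2, -0.04, -1], [-0, -0, -0.94, 0.46, 0.24, -0.03, -1], [-0, -0, -0.93, 0.44, 0.28, -0.04, -1], [-0, -0, -0.94, 0.42, 0.31, -0.03, -1], [-0, -0.01, -0.93, 0.4, 0.35, -0.04, -1], [-0, -0.01, -0.94, 0.36, 0.37, -0.03, -1]] end [ 524.9 -240.1  264.8]
```

Candidates for the lid pair: tan/orange wooden lid with beige post (top 251,174), turquoise (207,273), black (151,152), purple collar-only (411,290). The close crop confirms the orange lid with beige post and collar. Moving first above the vise.

Request:
drive_tool --pt "0 0 -0.94 0.49 -0.17 -0.04 -1" --pt "0 0 -0.94 0.51 -0.13 -0.04 -1" --pt "0 0 -0.94 0.51 -0.09 -0.03 -1" --pt "0 0 -0.94 0.52 -0.05 -0.04 -1" --pt "0 0 -0.94 0.52 -0.01 -0.03 -1" --pt "0 0 -0.94 0.52 0.04 -0.04 -1" --pt "0 0 -0.94 0.52 0.08 -0.03 -1" --pt "0 0 -0.94 0.51 0.12 -0.04 -1" --pt "0 0 -0.94 0.5 0.16 -0.03 -1" --pt "0 0 -0.93 0.48 0.2 -0.04 -1" --pt "0 0 -0.94 0.46 0.24 -0.03 -1" --pt "0 0 -0.93 0.44 0.28 -0.04 -1"

```text
t: 1.65
tcp_pos: [470.4, -295.7, 259.9]
ee_rot: [[0.137, 0.991, -0.001], [0.991, -0.137, 0.001], [0.0, -0.001, -1.0]]
force: [0.2, -0.0, -1.0]
opening: 88.1
```

Request:
drive_tool --pt "0 0 -0.94 0.42 0.31 -0.03 -1" --pt "0 0 -0.93 0.4 0.35 -0.04 -1" --pt "0 0 -0.94 0.36 0.37 -0.03 -1" --pt "0 0 0 0 0 0 -1" --pt "0 0 0 0 0 0 -1"

```text
t: 2.28
tcp_pos: [524.5, -240.8, 264.9]
ee_rot: [[-0.104, 0.995, -0.001], [0.995, 0.104, 0.0], [0.0, -0.001, -1.0]]
force: [-0.3, 0.2, 0.0]
opening: 88.1
```

Run:
```python
from h import *
show()
c=robot.get_calibration("wrist"); im=robot.get_image("wrist")[:,:,::-1]; cv2.imwrite("pics/w1.png",im)
import pickle; pickle.dump(c,open("w1.pkl","wb")); show()
```

```text
t 2.27 tcp [ 524.5 -240.8  264.9] yaw 95.9 z [-0.001  0.    -1.   ] F [-0.3  0.2  0. ] open 88.1 q [-36.   9.  90.  -0.  81. -42.]
t 2.33 tcp [ 524.4 -241.   264.9] yaw 95.9 z [-0.001  0.    -1.   ] F [-0.8 -0.3  0.7] open 88.0 q [-36.   9.  90.  -0.  81. -42.]
```

View pics/w1.png

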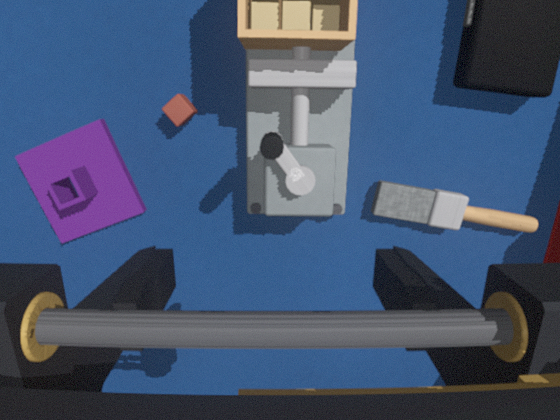

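Run:
```python
from h import *
im=cv2.imread("pics/w1.png"); crop(im,235,25,365,225,3,"pics/cw1.png")
im=cv2.imread("pics/side0.png"); crop(im,275,270,355,370,6,"pics/cs2.png")
```

```text
(no output)
```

View pics/cw1.png

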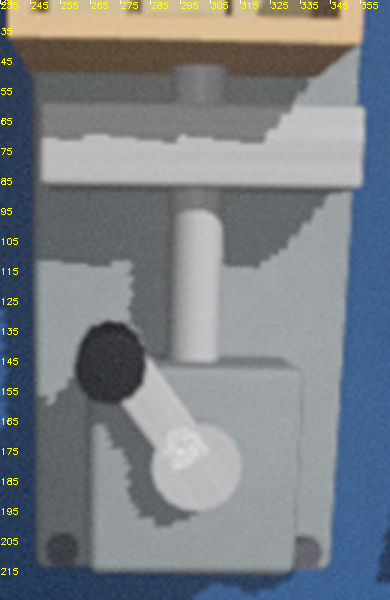

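View pics/cs2.png

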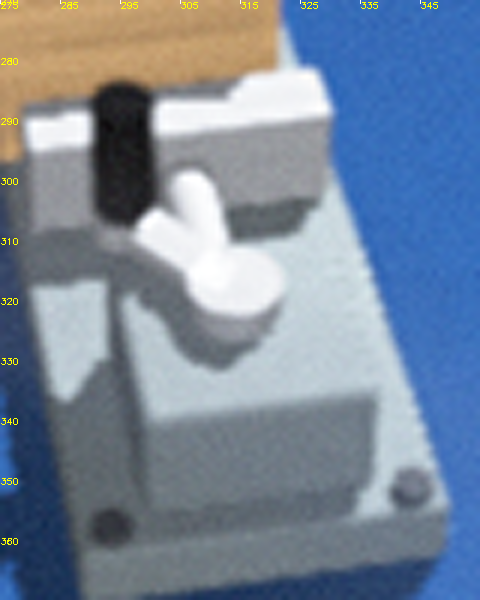

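Run:
```python
from h import *
import pickle
np.set_printoptions(precision=1,suppress=True)
T=robot.get_calibration("top");S=robot.get_calibration("side");W=pickle.load(open("w1.pkl","rb"))
print(W['xyz'])
for a in [(271.5,144),(271.5,146)]:
  print("knobtop WS",tri((W,a),(S,(295.7,286))))
print("WT",tri((W,(271.5,144.5)),(T,(388,207.5))))
print("hub",tri((W,(300.5,178.5)),(S,(315,316.5))),tri((W,(300.5,178.5)),(S,(315,316.5)),(T,(400,197))))
print("plane knob z109",plane(W,(271.5,144.5),109),"hub71",plane(W,(300.5,178.5),71))
```

```text
[ 516.6 -171.1  412.1]
knobtop WS (array([ 519.2, -203.4,  113. ]), [1.1217166399518799, 1.121716639952005])
knobtop WS (array([ 519.2, -204.9,  114.2]), [0.9955816496047485, 0.995581649604704])
WT (array([ 518.7, -207.1,   81. ]), [0.44786604214005243, 0.44786604214020465])
hub (array([ 550.4, -238. ,   69.3]), [1.1207092586870384, 1.120709258686934]) (array([ 549.6, -239.3,   70.7]), [1.5948849089109731, 1.757537041718261, 1.9122932110689521])
plane knob z109 [ 518.1 -204.2  109. ] hub71 [ 549.1 -237.6   71. ]
```

Run:
```python
from h import *
s=plan((518.5,-204.5,150),96,3)
plan((518.5,-204.5,78),96,4,start=s)
```

```text
3 [[-0, -0, -0.01, 0.25, -0.01, 0.77, -1], [-0, -0, -0, 0.24, -0.01, 0.76, -1], [-0.01, -0, -0.01, 0.25, -0.02, 0.77, -1]] end [ 518.5 -204.4  149.9]
4 [[0, -0, 0, -0, -0, 0.36, -1], [0, -0, 0, -0, -0, 0.36, -1], [0, -0, 0, -0, -0, 0.36, -1], [0, -0, 0, -0, -0, 0.36, -1]] end [ 518.5 -204.4   77.9]
```

Request:
drive_tool --pt "0 0 0 0.25 -0.01 0.77 -1" --pt "0 0 0 0.24 -0.01 0.76 -1" --pt "0 0 -0.02 0.25 -0.02 0.77 -1" --pt "0 0 0 0 0 0.36 -1" --pt "0 0 0 0 0 0.36 -1" --pt "0 0 0 0 0 0.36 -1" --pt "0 0 0 0 0 0.36 -1" --pt "0 0 0 0 0 0 -1" --pt "0 0 0 0 0 0 -1" --newtons 20

```text
t: 3.45
tcp_pos: [519.5, -204.2, 78.6]
ee_rot: [[-0.106, 0.994, 0.001], [0.994, 0.106, -0.0], [-0.0, 0.001, -1.0]]
force: [-0.7, 0.8, -0.1]
opening: 88.0
```

Run:
```python
from h import *
show()
im=robot.get_image("side")[:,:,::-1]; crop(im,225,200,385,340,5,"pics/s1.png")
cv2.imwrite("pics/w2.png",robot.get_image("wrist")[:,:,::-1])
```

```text
t 3.45 tcp [ 519.5 -204.2   78.6] yaw 96.1 z [ 0.001 -0.    -1.   ] F [-0.7  0.8 -0.1] open 88.0 q [-34.  20. 101.  -0.  59. -40.]
```

View pics/s1.png

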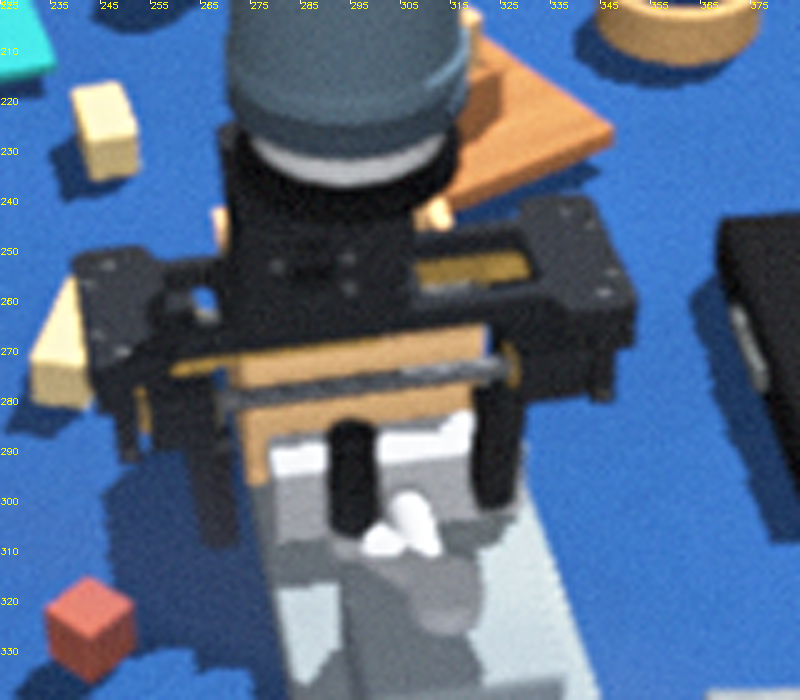

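View pics/w2.png

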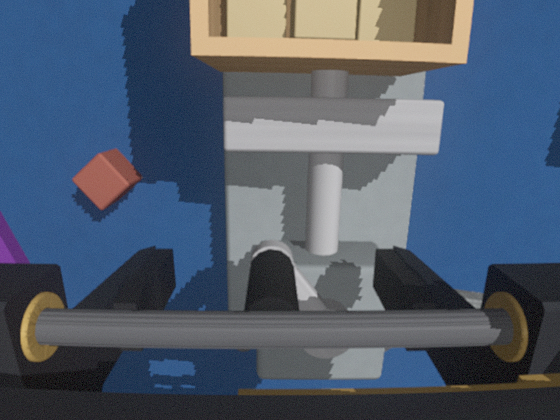

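Request:
drive_tool --pt "0 0 0 0 0 0 1" --pt "0 0 0 0 0 0 1" --pt "0 0 0 0 0 0 1" --pt "0 0 0 0 0 0 1" --pt "0 0 0 0 0 0 1" --pt "0 0 0 0 0 0 1" --newtons 20

```text
t: 4.3
tcp_pos: [519.1, -203.9, 78.2]
ee_rot: [[-0.106, 0.994, -0.0], [0.994, 0.106, 0.0], [0.0, -0.0, -1.0]]
force: [-0.3, -0.3, 0.0]
opening: 30.1
```

Request:
drive_tool --pt "0 0 0 0 0 0 1" --pt "0 0 0 0 0 0 1"

```text
t: 4.55
tcp_pos: [519.0, -203.9, 78.2]
ee_rot: [[-0.106, 0.994, -0.0], [0.994, 0.106, 0.0], [0.0, -0.0, -1.0]]
force: [-1.1, 0.7, 0.5]
opening: 19.2
```

Run:
```python
from h import *
show()
C=np.array([549.7,-238.5]); p=robot.sense()['tcp_pos'][:2]; v=p-C
print(np.linalg.norm(v),np.degrees(np.arctan2(v[1],v[0])))
# rows on circle from current cmd: 10 deg steps cw, tool axes yaw 96
R=Ryaw(96)
a0=np.degrees(np.arctan2(v[1],v[0])); r=np.linalg.norm(v)
for k in range(27):
    a,b=np.radians(a0-10*k),np.radians(a0-10*(k+1))
    d=45.2*np.array([np.cos(b)-np.cos(a),np.sin(b)-np.sin(a),0])
    print(k,round(a0-10*(k+1)),np.round(R.T@d/50,3)[:2].tolist())
```

```text
t 4.55 tcp [ 519.  -203.9   78.2] yaw 96.1 z [-0.  0. -1.] F [-1.1  0.7  0.5] open 19.2 q [-34.  20. 101.  -0.  59. -40.]
46.292802732340654 131.6080991061714
0 122 [0.08, 0.136]
1 112 [0.055, 0.147]
2 102 [0.029, 0.155]
3 92 [0.002, 0.158]
4 82 [-0.026, 0.155]
5 72 [-0.052, 0.149]
6 62 [-0.077, 0.137]
7 52 [-0.1, 0.122]
8 42 [-0.12, 0.103]
9 32 [-0.136, 0.08]
10 22 [-0.147, 0.055]
11 12 [-0.155, 0.029]
12 2 [-0.158, 0.002]
13 -8 [-0.155, -0.026]
14 -18 [-0.149, -0.052]
15 -28 [-0.137, -0.077]
16 -38 [-0.122, -0.1]
17 -48 [-0.103, -0.12]
18 -58 [-0.08, -0.136]
19 -68 [-0.055, -0.147]
20 -78 [-0.029, -0.155]
21 -88 [-0.002, -0.158]
22 -98 [0.026, -0.155]
23 -108 [0.052, -0.149]
24 -118 [0.077, -0.137]
25 -128 [0.1, -0.122]
26 -138 [0.12, -0.103]
```

Gripped (19 mm). First 40° with force check.

Request:
drive_tool --pt "0 0 0 0.08 0.136 0 1" --pt "0 0 0 0.055 0.147 0 1" --pt "0 0 0 0.029 0.155 0 1" --pt "0 0 0 0.002 0.158 0 1"

```text
t: 5.05
tcp_pos: [548.5, -192.3, 78.2]
ee_rot: [[-0.107, 0.994, -0.0], [0.994, 0.107, -0.0], [-0.0, -0.0, -1.0]]
force: [-2.5, -2.0, 0.2]
opening: 19.1
```

Request:
drive_tool --pt "0 0 0 -0.026 0.155 0 1" --pt "0 0 0 -0.052 0.149 0 1" --pt "0 0 0 -0.077 0.137 0 1" --pt "0 0 0 -0.1 0.122 0 1"

```text
t: 5.55
tcp_pos: [577.5, -202.4, 78.1]
ee_rot: [[-0.106, 0.994, -0.0], [0.994, 0.106, 0.0], [0.0, -0.0, -1.0]]
force: [-4.9, -1.1, 2.1]
opening: 19.6
```

Run:
```python
from h import *
show()
```

```text
t 5.55 tcp [ 577.5 -202.4   78.1] yaw 96.1 z [-0.  0. -1.] F [-4.9 -1.1  2.1] open 19.6 q [-30.  25.  93.  -0.  62. -37.]
```

Request:
drive_tool --pt "0 0 0 -0.12 0.103 0 1" --pt "0 0 0 -0.136 0.08 0 1" --pt "0 0 0 -0.147 0.055 0 1" --pt "0 0 0 -0.155 0.029 0 1"

```text
t: 6.05
tcp_pos: [593.4, -228.8, 78.1]
ee_rot: [[-0.106, 0.994, -0.001], [0.994, 0.106, 0.001], [0.001, -0.001, -1.0]]
force: [-6.9, 0.6, 4.5]
opening: 19.4
```

Request:
drive_tool --pt "0 0 0 -0.158 0.002 0 1" --pt "0 0 0 -0.155 -0.026 0 1"

```text
t: 6.3
tcp_pos: [593.7, -243.9, 78.1]
ee_rot: [[-0.106, 0.994, -0.001], [0.994, 0.106, 0.002], [0.002, -0.001, -1.0]]
force: [-5.6, 4.6, 4.1]
opening: 19.1
```

Run:
```python
from h import *
show()
im=robot.get_image("top")[:,:,::-1]; crop(im,290,165,430,235,5,"pics/t2.png")
```

```text
t 6.3 tcp [ 593.7 -243.9   78.1] yaw 96.1 z [-0.001  0.002 -1.   ] F [-5.6  4.6  4.1] open 19.1 q [-33.  29.  88.   0.  63. -39.]
```

View pics/t2.png

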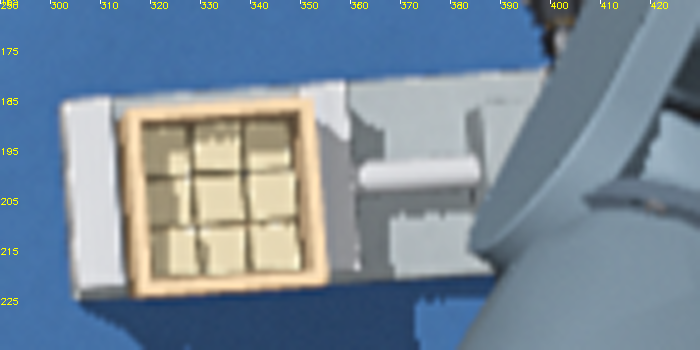

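Request:
drive_tool --pt "0 0 0 -0.149 -0.057 0 1" --pt "0 0 0 -0.137 -0.082 0 1" --pt "0 0 0 -0.12 -0.105 0 1"

```text
t: 6.72
tcp_pos: [584.5, -265.3, 78.1]
ee_rot: [[-0.106, 0.994, 0.001], [0.994, 0.106, 0.001], [0.001, 0.001, -1.0]]
force: [-0.9, 4.6, 2.0]
opening: 19.3
```

Request:
drive_tool --pt "0 0 0 -0.1 -0.122 0 1" --pt "0 0 0 -0.08 -0.136 0 1"

```text
t: 6.98
tcp_pos: [573.1, -275.6, 78.3]
ee_rot: [[-0.106, 0.994, 0.003], [0.994, 0.106, 0.001], [0.001, 0.003, -1.0]]
force: [14.2, 13.3, -3.8]
opening: 19.5
```

```bash
cat >> h.py <<'E'
C0=np.array([548.8,-237.8])
def crank():
    s=robot.sense();v=s['tcp_pos'][:2]-C0;a=np.arctan2(v[1],v[0]);u=v/np.linalg.norm(v)
    t=np.array([np.sin(a),-np.cos(a)]); f=s['force'][:2]
    print("ang",round(np.degrees(a),1),"turned",round(131.6-np.degrees(a),1),"r",round(np.linalg.norm(v),1),"Ftan(resist)",round(-f@t,1),"Frad",round(f@u,1))
E
python3 - <<'E'
from h import *
show();crank()
im=robot.get_image("top")[:,:,::-1]; crop(im,290,165,430,235,5,"pics/t3.png")
E
```

```text
t 6.97 tcp [ 573.1 -275.6   78.3] yaw 96.1 z [ 0.003  0.001 -1.   ] F [14.2 13.3 -3.8] open 19.5 q [-36.  28.  89.   0.  63. -43.]
ang -57.3 turned 188.9 r 44.9 Ftan(resist) 19.1 Frad -3.5
```

View pics/t3.png

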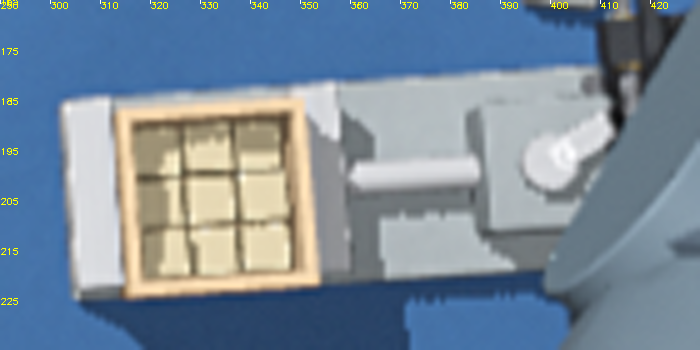

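Request:
drive_tool --pt "0 0 0 0 0 0 1" --pt "0 0 0 0 0 0 1"

```text
t: 7.28
tcp_pos: [573.7, -275.1, 78.3]
ee_rot: [[-0.106, 0.994, 0.004], [0.994, 0.106, 0.001], [0.001, 0.004, -1.0]]
force: [7.1, 6.6, -2.7]
opening: 19.4
```

Run:
```python
from h import *
show();crank()
```

```text
t 7.28 tcp [ 573.7 -275.1   78.3] yaw 96.1 z [ 0.004  0.001 -1.   ] F [ 7.1  6.6 -2.7] open 19.4 q [-36.  28.  89.   0.  63. -43.]
ang -56.2 turned 187.8 r 44.9 Ftan(resist) 9.5 Frad -1.6
```

Request:
drive_tool --pt "0 0 0 0 0 0 1" --pt "0 0 0 0 0 0 -1" --pt "0 0 0 0 0 0 -1" --pt "0 0 0 0 0 0 -1" --pt "0 0 0 0 0 0 -1" --pt "0 0 0 0 0 -0.3 -1"

```text
t: 8.02
tcp_pos: [571.1, -275.6, 92.4]
ee_rot: [[-0.106, 0.994, -0.002], [0.994, 0.106, 0.002], [0.002, -0.002, -1.0]]
force: [-0.2, -0.4, 0.0]
opening: 67.0
```

Run:
```python
from h import *
show()
C=np.array([597,151])
plan((575,-275,160),96,2)
```

```text
t 8.03 tcp [ 571.1 -275.6   92.4] yaw 96.1 z [-0.002  0.002 -1.   ] F [-0.2 -0.4  0. ] open 67.0 q [-36.  27.  89.  -0.  64. -43.]
2 [[-0.01, -0.01, 0.01, 0, 0.04, -0.68, -1], [-0.02, -0.01, 0.01, 0, 0.04, -0.67, -1]] end [ 575.2 -275.2  159.9]
```

Run:
```python
from h import *
s=plan((572,-275,180),96,2)
s=plan((530,-110,290),96,6,start=s)
s=plan((530,-45,290),96,2,start=s)
```

```text
2 [[-0.01, -0.01, 0.01, 0.01, 0.01, -0.88, -1], [-0.02, -0.01, 0.01, 0, 0.01, -0.87, -1]] end [ 572.2 -275.1  179.9]
6 [[0, -0, -0, 0.56, -0.08, -0.37, -1], [0, -0, -0, 0.56, -0.08, -0.37, -1], [0, -0, -0, 0.56, -0.08, -0.37, -1], [0, -0, -0, 0.56, -0.08, -0.36, -1], [0, -0, -0, 0.57, -0.09, -0.37, -1], [0, -0, -0, 0.56, -0.08, -0.36, -1]] end [ 530.2 -110.1  289.9]
2 [[0, -0, -0, 0.65, 0.07, -0, -1], [0, -0, -0, 0.64, 0.06, -0, -1]] end [529.9 -45.2 289.9]
```

Request:
drive_tool --pt "-0.01 -0.01 0.01 0.01 0.01 -0.88 -1" --pt "-0.02 -0.01 0.01 0 0.01 -0.87 -1" --pt "0 0 0 0.56 -0.08 -0.37 -1" --pt "0 0 0 0.56 -0.08 -0.37 -1" --pt "0 0 0 0.56 -0.08 -0.37 -1" --pt "0 0 0 0.56 -0.08 -0.36 -1" --pt "0 0 0 0.57 -0.09 -0.37 -1" --pt "0 0 0 0.56 -0.08 -0.36 -1" --pt "0 0 0 0 0 0 -1" --pt "0 0 0 0 0 0 -1"

```text
t: 9.28
tcp_pos: [530.7, -110.7, 290.5]
ee_rot: [[-0.105, 0.994, 0.003], [0.994, 0.105, -0.002], [-0.002, 0.003, -1.0]]
force: [-0.1, 0.2, 0.2]
opening: 88.3
```

```bash
cat >> h.py <<'E'
import pickle
def snap(n):
    show(); c=robot.get_calibration("wrist"); im=robot.get_image("wrist")[:,:,::-1].copy()
    cv2.imwrite(f"pics/{n}.png",im); pickle.dump(c,open(n+".pkl","wb")); return c,im
def cal(n): return pickle.load(open(n+".pkl","rb"))
E
python3 - <<'E'
from h import *
snap("w3")
cv2.imwrite("pics/top3.png",robot.get_image("top")[:,:,::-1])
E
```

```text
t 9.28 tcp [ 530.7 -110.7  290.5] yaw 96.0 z [ 0.003 -0.002 -1.   ] F [-0.1  0.2  0.2] open 88.3 q [-24.   4.  93.  -0.  83. -30.]
```

Request:
drive_tool --pt "0 0 0 0.65 0.07 0 -1" --pt "0 0 0 0.64 0.06 0 -1" --pt "0 0 0 0 0 0 -1" --pt "0 0 0 0 0 0 -1"

```text
t: 9.88
tcp_pos: [530.4, -46.4, 289.7]
ee_rot: [[-0.104, 0.995, 0.002], [0.995, 0.104, -0.002], [-0.002, 0.002, -1.0]]
force: [1.3, -0.2, -0.6]
opening: 88.1
```

Run:
```python
from h import *
snap("w4")
```

```text
t 9.88 tcp [530.4 -46.4 289.7] yaw 96.0 z [ 0.002 -0.002 -1.   ] F [ 1.3 -0.2 -0.6] open 88.1 q [-18.   2.  95.  -0.  83. -24.]
```

View pics/w3.png

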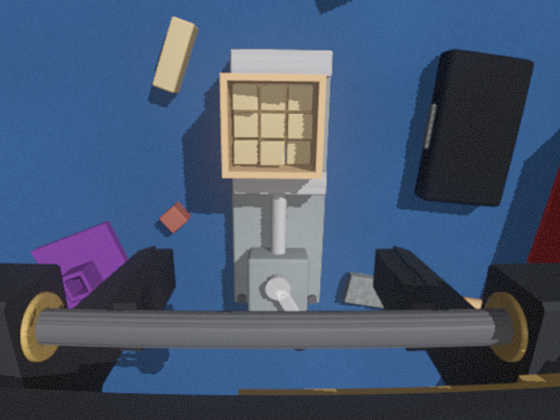

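View pics/w4.png

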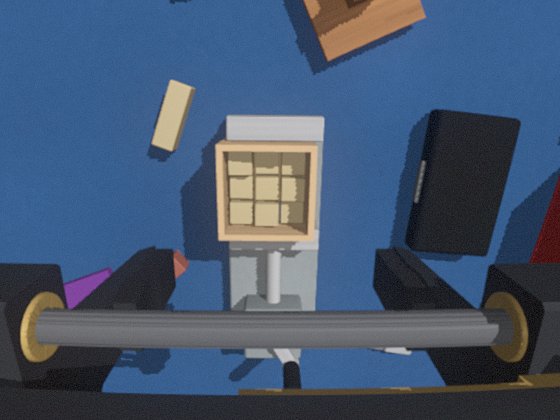

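Run:
```python
from h import *
a=cv2.imread("pics/w3.png");b=cv2.imread("pics/w4.png")
crop(a,215,65,335,195,4,"pics/c3.png");crop(b,210,130,330,250,4,"pics/c4.png")
for im,xs,y in [(a,range(214,232),150),(a,range(315,332),150)]:
    print([(x,im[y,x].tolist()) for x in xs])
```

```text
[(214, [90, 66, 57]), (215, [86, 60, 50]), (216, [89, 66, 54]), (217, [91, 70, 60]), (218, [86, 61, 50]), (219, [93, 71, 59]), (220, [90, 83, 88]), (221, [119, 144, 168]), (222, [144, 180, 209]), (223, [150, 191, 220]), (224, [147, 188, 219]), (225, [150, 190, 219]), (226, [149, 189, 219]), (227, [143, 183, 213]), (228, [123, 159, 188]), (229, [106, 136, 163]), (230, [97, 126, 150]), (231, [81, 109, 132])]
[(315, [67, 86, 104]), (316, [97, 128, 154]), (317, [141, 179, 210]), (318, [148, 189, 220]), (319, [152, 191, 221]), (320, [149, 189, 219]), (321, [150, 190, 221]), (322, [153, 189, 218]), (323, [158, 168, 182]), (324, [161, 157, 155]), (325, [163, 164, 158]), (326, [163, 160, 156]), (327, [142, 121, 107]), (328, [144, 102, 78]), (329, [141, 98, 67]), (330, [143, 97, 71]), (331, [142, 98, 71])]
```

View pics/c3.png

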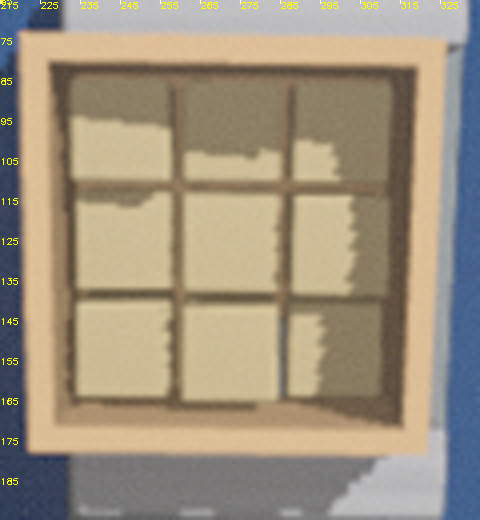

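View pics/c4.png

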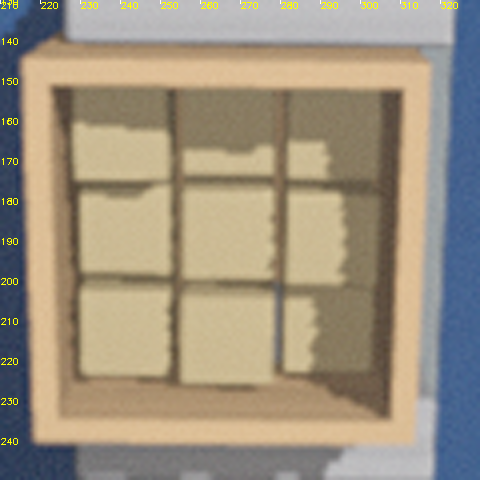

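Run:
```python
from h import *
np.set_printoptions(precision=1,suppress=True)
A=cal("w3");B=cal("w4"); k=.375
a=np.array([(50,64),(417,68),(404,425),(57,425),(20,32),(447,42),(428,455),(28,455)])/4+[215-k,65-k]
b=np.array([(53,87),(404,90),(390,417),(58,417),(22,59),(432,63),(414,443),(33,443)])/4+[210-k,130-k]
X=[tri((A,p),(B,q)) for p,q in zip(a,b)]
for x in X: print(x)
for c,pts in ((A,a),(B,b)):
    P=np.array([plane(c,p,92) for p in pts]);print(P[:,:2].tolist() and P[:,:2]);
    print("centre in",P[:4].mean(0),"out",P[4:].mean(0))
    for Q in (P[:4],P[4:]):
        e=Q[0]-Q[3]+Q[1]-Q[2]; f=Q[1]-Q[0]+Q[2]-Q[3]
        print("yaw",np.degrees(np.arctan2(e[1],e[0])),np.degrees(np.arctan2(f[1],f[0])),"sz",np.linalg.norm(e)/2,np.linalg.norm(f)/2)
T=robot.get_calibration("top")
P=np.array([plane(T,((u+.5)/5-.5+290,(v+.5)/5-.5+165),92) for u,v in [(135,125),(285,118),(300,267),(150,278)]]);print("top out? inner",P,P.mean(0))
```

```text
(array([479.5, -25.8,  92.1]), [0.06661815335564177, 0.06661815335583507])
(array([562.4, -18. ,  92. ]), [0.021530136464032946, 0.021530136463985175])
(array([569.8, -99.8,  93. ]), [0.3182941271953495, 0.31829412719548694])
(array([ 486.7, -108.4,   92.7]), [0.4207106587229882, 0.4207106587229557])
(array([472.3, -19.6,  94.3]), [0.16497831616485129, 0.16497831616473854])
(array([568.8, -11.4,  88.4]), [0.1055813750991386, 0.1055813750991514])
(array([ 576.9, -106.9,   91.1]), [0.22413810185197353, 0.22413810185191743])
(array([ 480.3, -116.9,   90.6]), [0.12304644420284928, 0.12304644420283115])
[[ 479.4  -25.7]
 [ 562.4  -18. ]
 [ 570.2 -100. ]
 [ 487.1 -108.5]
 [ 472.2  -19.5]
 [ 568.4  -11.7]
 [ 577.  -106.7]
 [ 480.6 -116.6]]
centre in [524.8 -63.1  92. ] out [524.6 -63.6  92. ]
yaw 95.37106358231384 5.592196768207318 sz 82.73468433692048 83.44916382805823
yaw 95.06633862272659 5.249350537435539 sz 96.44891095679544 96.73575124276468
[[ 479.6  -25.8]
 [ 562.4  -18. ]
 [ 569.6 -100.1]
 [ 486.2 -108.7]
 [ 471.8  -19.9]
 [ 568.2  -11. ]
 [ 576.6 -106.5]
 [ 480.4 -116.3]]
centre in [524.5 -63.2  92. ] out [524.2 -63.4  92. ]
yaw 94.78710774320167 5.59042460637818 sz 82.79958257850714 83.50537409255732
yaw 95.02674932276437 5.555727728027081 sz 96.3420333650776 96.74283978056535
top out? inner [[ 559.2  -20.4   92. ]
 [ 565.   -97.5   92. ]
 [ 488.6 -106.3   92. ]
 [ 480.7  -29.8   92. ]] [523.4 -63.5  92. ]
```

Run:
```python
from h import *
s=plan((625,99,270),119.8,5)
s=plan((597,148,270),119.8,2,start=s)
```

```text
5 [[0, 0.01, -0.95, 0.54, 0.44, 0.08, -1], [0, 0, -0.96, 0.5, 0.48, 0.08, -1], [0.01, 0.01, -0.95, 0.46, 0.52, 0.08, -1], [0, 0, -0.96, 0.42, 0.55, 0.08, -1], [0.01, 0.01, -0.95, 0.37, 0.59, 0.08, -1]] end [624.8  99.2 269.9]
2 [[-0, -0, -0, 0.56, 0, -0, -1], [-0, -0, -0, 0.56, 0, -0, -1]] end [597.  147.8 269.9]
```

Request:
drive_tool --pt "0 0.01 -0.95 0.54 0.44 0.08 -1" --pt "0 0 -0.96 0.5 0.48 0.08 -1" --pt "0.01 0.01 -0.95 0.46 0.52 0.08 -1" --pt "0 0 -0.96 0.42 0.55 0.08 -1" --pt "0.01 0.01 -0.95 0.37 0.59 0.08 -1" --pt "0 0 0 0 0 0 -1" --pt "0 0 0 0 0 0 -1"

```text
t: 10.8
tcp_pos: [624.6, 99.2, 270.0]
ee_rot: [[-0.496, 0.868, -0.0], [0.868, 0.496, -0.0], [0.0, -0.0, -1.0]]
force: [0.6, -0.0, -0.2]
opening: 88.5
```

Run:
```python
from h import *
snap("w5")
```

```text
t 10.8 tcp [624.6  99.2 270. ] yaw 119.8 z [-0. -0. -1.] F [ 0.6 -0.  -0.2] open 88.5 q [ -2.  16.  81.  -0.  82. -31.]
```

Request:
drive_tool --pt "0 0 0 0.56 0 0 -1" --pt "0 0 0 0.56 0 0 -1" --pt "0 0 0 0 0 0 -1" --pt "0 0 0 0 0 0 -1"

```text
t: 11.35
tcp_pos: [597.1, 147.8, 270.9]
ee_rot: [[-0.497, 0.868, 0.001], [0.868, 0.497, -0.0], [-0.001, 0.001, -1.0]]
force: [0.0, -0.4, 0.5]
opening: 87.9
```

Run:
```python
from h import *
snap("w6")
a=cv2.imread("pics/w5.png");b=cv2.imread("pics/w6.png")
cv2.imwrite("pics/w56.png",np.vstack([cv2.resize(a,(400,300)),cv2.resize(b,(400,300))]))
```

```text
t 11.35 tcp [597.1 147.8 270.9] yaw 119.8 z [ 0.001 -0.    -1.   ] F [ 0.  -0.4  0.5] open 87.9 q [  3.  14.  84.  -0.  82. -27.]
```

View pics/w56.png

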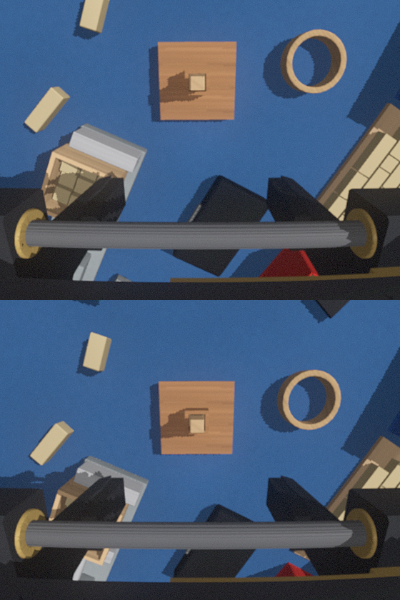

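Run:
```python
from h import *
a=cv2.imread("pics/w5.png");b=cv2.imread("pics/w6.png")
crop(a,245,85,305,145,8,"pics/c5.png");crop(b,245,135,305,195,8,"pics/c6.png")
crop(a,210,50,340,175,4,"pics/d5.png");crop(b,210,105,340,220,4,"pics/d6.png")
```

```text
(no output)
```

View pics/c5.png

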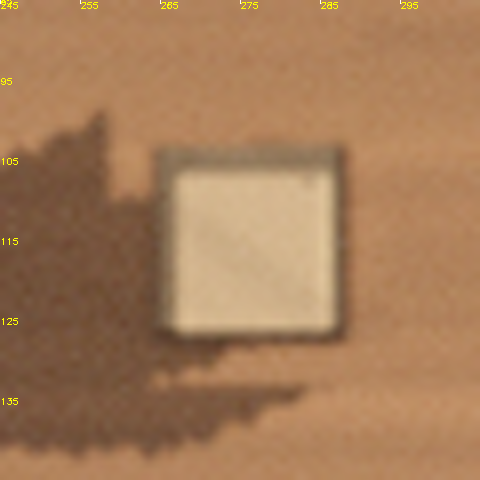

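View pics/c6.png

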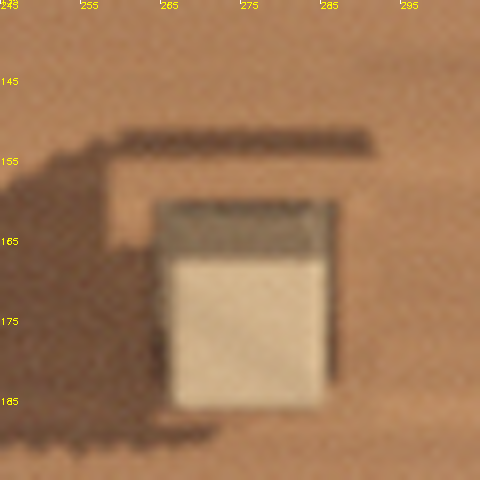

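View pics/d5.png

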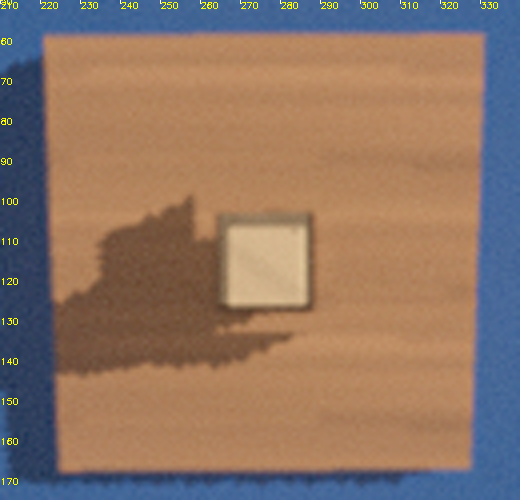

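View pics/d6.png

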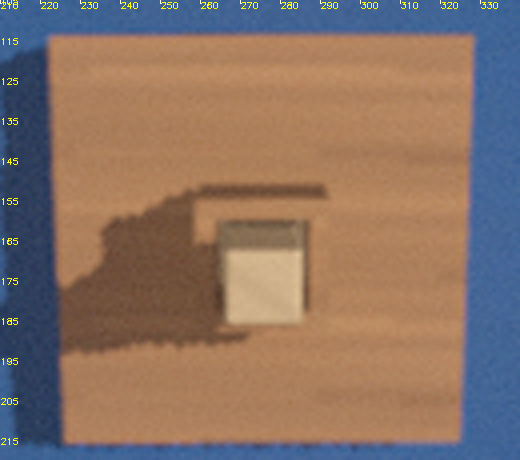

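Run:
```python
from h import *
np.set_printoptions(precision=1,suppress=True)
A=cal("w5");B=cal("w6");k=.375
print("post top",tri((A,(276.4,115.9)),(B,(275.7,176.3))))
a=np.array([(43,35),(486,35),(470,470),(60,470)])/4+[210-k,50-k]
b=np.array([(48,36),(475,36),(461,442),(64,442)])/4+[210-k,105-k]
Q=np.array([tri((A,p),(B,q))[0] for p,q in zip(a,b)]);print(Q,Q.mean(0))
for c,pts in ((A,a),(B,b)):
    Q=np.array([plane(c,p,20) for p in pts]);e=Q[0]-Q[3]+Q[1]-Q[2]; f=Q[1]-Q[0]+Q[2]-Q[3]
    print(Q.mean(0),"yaw",np.degrees(np.arctan2(e[1],e[0])),np.degrees(np.arctan2(f[1],f[0])),"sz",np.linalg.norm(e)/2,np.linalg.norm(f)/2)
print(plane(A,(276.4,115.9),78),plane(B,(275.7,176.3),78))
```

```text
post top (array([597. , 151.6,  80.5]), [0.04729893896492326, 0.04729893896482616])
[[519.6 172.1  21.7]
 [618.2 228.4  21.5]
 [674.4 130.1  21. ]
 [576.   74.   20.9]] [597.1 151.2  21.3]
[597.1 151.2  20. ] yaw 119.79624475610836 29.662812037933833 sz 113.51295683366457 113.67751104492896
[597.1 151.   20. ] yaw 119.88361737877815 29.668037981833724 sz 113.43489600320446 113.9377173653312
[597.1 151.6  78. ] [597.2 151.2  78. ]
```

Run:
```python
from h import *
s=plan((597.1,151.3,110),119.75,4)
s=plan((597.1,151.3,54.5),119.75,4,start=s,dec=3)
```

```text
4 [[0, 0, 0, 0.02, 0.01, 0.8, -1], [0, 0, 0, 0.01, 0.01, 0.8, -1], [0.01, 0, 0, 0.02, 0.01, 0.81, -1], [0, 0.01, 0.01, 0.01, 0, 0.8, -1]] end [597.1 151.1 110.2]
4 [[0, -0.001, -0.001, 0.001, 0, 0.278, -1], [0, -0.001, -0.001, 0.001, 0.001, 0.279, -1], [0, -0.001, -0.001, 0.001, 0, 0.278, -1], [0, -0, -0.002, 0.001, 0.001, 0.279, -1]] end [597.1 151.3  54.5]
```

Request:
drive_tool --pt "0 0 0 0.02 0.01 0.8 -1" --pt "0 0 0 0.01 0.01 0.8 -1" --pt "0.01 0 0 0.02 0.01 0.81 -1" --pt "0 0.01 0.01 0.01 0 0.8 -1" --pt "0 0 0 0 0 0.279 -1" --pt "0 0 0 0 0 0.279 -1" --pt "0 0 0 0 0 0.279 -1" --pt "0 0 0 0 0 0.279 -1" --pt "0 0 0 0 0 0 -1" --pt "0 0 0 0 0 0 -1"

```text
t: 12.65
tcp_pos: [597.0, 152.6, 54.6]
ee_rot: [[-0.497, 0.868, -0.0], [0.868, 0.497, 0.001], [0.001, 0.0, -1.0]]
force: [-0.6, -0.1, 0.5]
opening: 88.2
```

Run:
```python
from h import *
snap("w7")
im=robot.get_image("side")[:,:,::-1]; crop(im,255,120,385,250,5,"pics/s7.png")
```

```text
t 12.65 tcp [597.  152.6  54.6] yaw 119.8 z [-0.     0.001 -1.   ] F [-0.6 -0.1  0.5] open 88.2 q [  3.  28.  93.   0.  60. -27.]
```

View pics/w7.png

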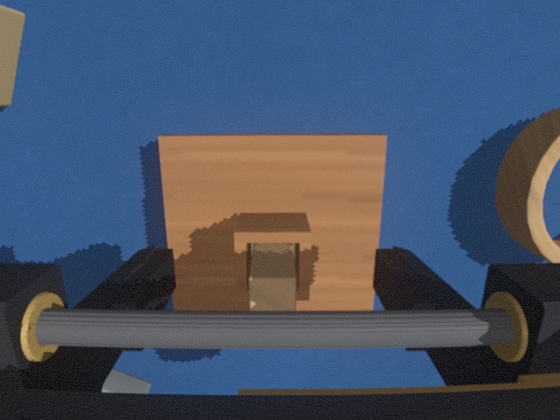

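View pics/s7.png

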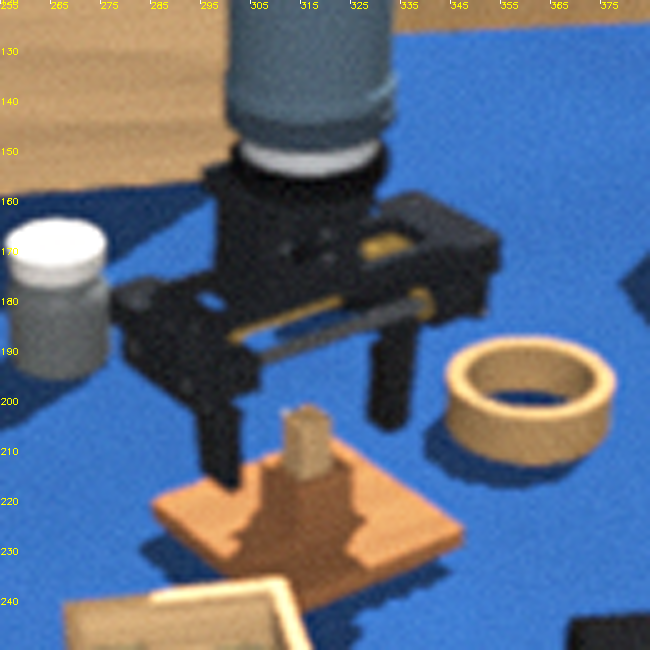

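Request:
drive_tool --pt "0 0 0 0 0 0 1" --pt "0 0 0 0 0 0 1" --pt "0 0 0 0 0 0 1" --pt "0 0 0 0 0 0 1" --pt "0 0 0 0 0 0 1" --pt "0 0 0 0 0 0 1" --pt "0 0 0 0 0 0 1" --pt "0 0 0 0 0 0 1" --pt "0 0 0 0 0 0 1" --newtons 40

```text
t: 13.88
tcp_pos: [596.5, 152.4, 54.1]
ee_rot: [[-0.497, 0.868, -0.001], [0.868, 0.497, 0.001], [0.001, -0.001, -1.0]]
force: [-1.0, -0.9, 0.7]
opening: 17.5
```

Run:
```python
from h import *
snap("w8")
T=robot.get_image("top")[:,:,::-1];cv2.imwrite("pics/t8.png",T)
```

```text
t 13.88 tcp [596.5 152.4  54.1] yaw 119.8 z [-0.001  0.001 -1.   ] F [-1.  -0.9  0.7] open 17.5 q [  3.  28.  93.   0.  60. -27.]
```

View pics/w8.png

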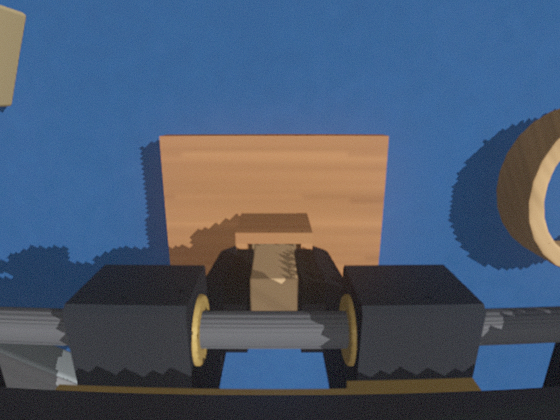

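Request:
drive_tool --pt "0 0 0 0 0 -0.1 1" --pt "0 0 0 0 0 -0.2 1" --pt "0 0 0 0 0 -0.3 1" --pt "0 0 0 0 0 -0.4 1" --pt "0 0 0 0 0 -0.5 1" --pt "0 0 0 0 0 -0.5 1" --pt "0 0 0 0 0 -0.5 1" --pt "0 0 0 0 0 -0.3 1" --pt "0 0 0 0 0 0 1"

```text
t: 15.1
tcp_pos: [597.6, 152.5, 196.1]
ee_rot: [[-0.497, 0.868, 0.003], [0.868, 0.497, 0.001], [-0.001, 0.003, -1.0]]
force: [0.1, -0.1, -6.4]
opening: 17.6
```

Run:
```python
from h import *
snap("w9")
im=robot.get_image("side")[:,:,::-1]; crop(im,255,80,385,250,4,"pics/s9.png")
s=plan((524.4,-62.3,190),95.3,9)
```

```text
t 15.1 tcp [597.6 152.5 196.1] yaw 119.8 z [ 0.003  0.001 -1.   ] F [ 0.1 -0.1 -6.4] open 17.6 q [  3.  18.  88.   0.  74. -27.]
9 [[-0, -0, 0.54, -0.33, -0.38, 0.01, -1], [-0, -0, 0.55, -0.35, -0.36, 0.01, -1], [-0, -0, 0.54, -0.37, -0.34, 0.01, -1], [-0, -0, 0.55, -0.39, -0.32, 0.01, -1], [-0, -0, 0.54, -0.4, -0.31, 0.01, -1], [-0, -0, 0.55, -0.41, -0.29, 0.01, -1], [-0.01, -0, 0.54, -0.43, -0.26, 0, -1], [-0, -0.01, 0.55, -0.44, -0.24, 0, -1], [-0.01, -0, 0.54, -0.45, -0.23, 0.01, -1]] end [524.3 -62.5 190. ]
```

View pics/s9.png

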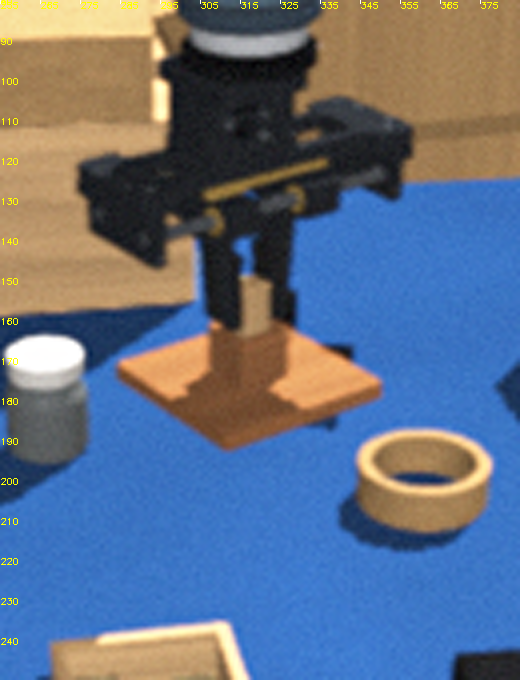

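Request:
drive_tool --pt "0 0 0.54 -0.33 -0.38 0.01 1" --pt "0 0 0.55 -0.35 -0.36 0.01 1" --pt "0 0 0.54 -0.37 -0.34 0.01 1" --pt "0 0 0.55 -0.39 -0.32 0.01 1" --pt "0 0 0.54 -0.4 -0.31 0.01 1" --pt "0 0 0.55 -0.41 -0.29 0.01 1" --pt "-0.01 0 0.54 -0.43 -0.26 0 1" --pt "0 -0.01 0.55 -0.44 -0.24 0 1" --pt "-0.01 0 0.54 -0.45 -0.23 0.01 1" --pt "0 0 0 0 0 0 1" --pt "0 0 0 0 0 0 1"

```text
t: 16.58
tcp_pos: [524.5, -62.0, 189.7]
ee_rot: [[-0.093, 0.996, -0.0], [0.996, 0.093, 0.001], [0.001, -0.0, -1.0]]
force: [-0.2, 0.2, -6.1]
opening: 17.6
```

Run:
```python
from h import *
snap("w10")
im=robot.get_image("side")[:,:,::-1];cv2.imwrite("pics/s10f.png",im); crop(im,230,140,390,300,4,"pics/s10.png")
T=robot.get_image("top")[:,:,::-1];cv2.imwrite("pics/t10.png",T)
show()
```

```text
t 16.57 tcp [524.5 -62.  189.7] yaw 95.3 z [-0.     0.001 -1.   ] F [-0.2  0.2 -6.1] open 17.6 q [-20.   7. 102.   0.  71. -25.]
t 16.73 tcp [524.9 -61.7 190.2] yaw 95.4 z [ 0.001  0.    -1.   ] F [-0.6  0.6 -5.9] open 17.5 q [-20.   7. 102.   0.  71. -25.]
```

View pics/s10.png

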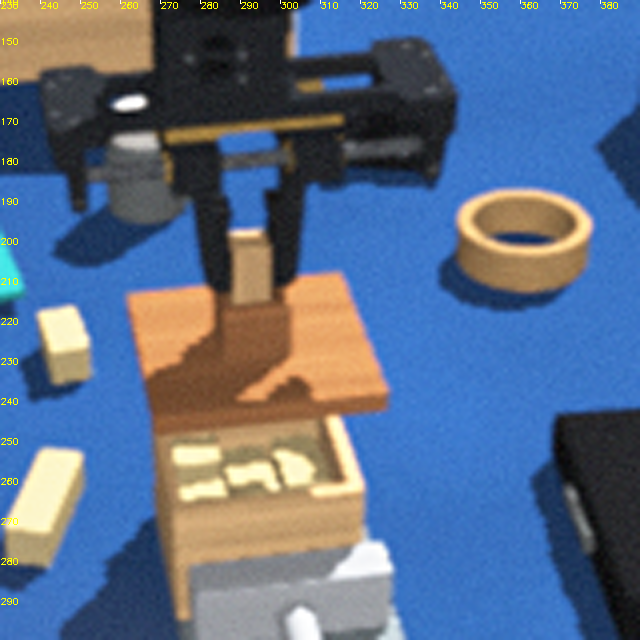

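View pics/w10.png

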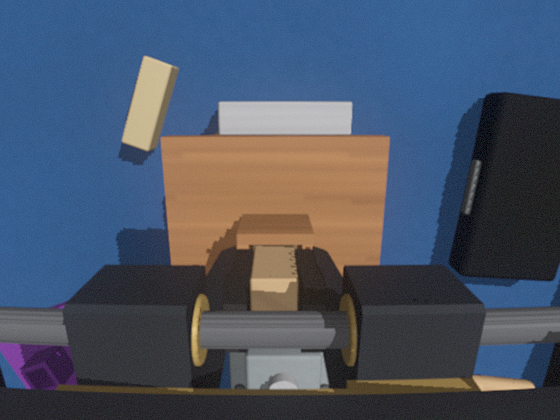

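View pics/t10.png

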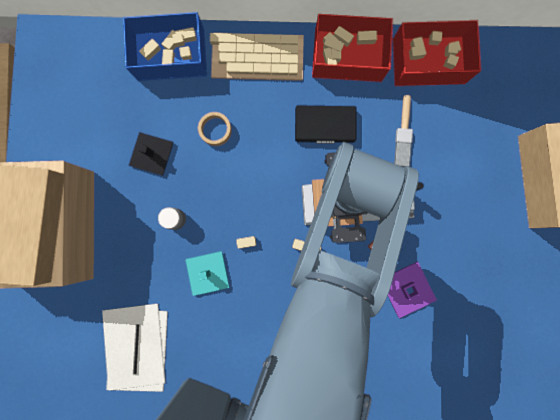

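Request:
drive_tool --pt "0 0 0 0 0 0.25 1" --pt "0 0 0 0 0 0.25 1" --pt "0 0 0 0 0 0.2 1" --pt "0 0 0 -0.006 -0.004 0.1 1" --pt "0 0 0 0 0 0 1" --pt "0 0 0 0 0 0 1"

```text
t: 17.48
tcp_pos: [525.1, -62.9, 150.9]
ee_rot: [[-0.092, 0.996, 0.002], [0.996, 0.092, -0.0], [-0.0, 0.002, -1.0]]
force: [0.2, -0.6, -5.6]
opening: 18.0
```

Request:
drive_tool --pt "0 0 0 0 0 0.04 1" --pt "0 0 0 0 0 0.04 1" --pt "0 0 0 0 0 0.04 1" --pt "0 0 0 0 0 0 1"

```text
t: 17.98
tcp_pos: [524.6, -62.7, 144.3]
ee_rot: [[-0.092, 0.996, 0.001], [0.996, 0.092, 0.0], [0.0, 0.001, -1.0]]
force: [0.1, 0.5, -6.1]
opening: 17.8
```

Run:
```python
from h import *
show()
im=robot.get_image("side")[:,:,::-1]; crop(im,230,170,350,310,5,"pics/s11.png")
```

```text
t 17.98 tcp [524.6 -62.7 144.3] yaw 95.3 z [ 0.001  0.    -1.   ] F [ 0.1  0.5 -6.1] open 17.8 q [-20.  11. 104.   0.  66. -25.]
```

View pics/s11.png

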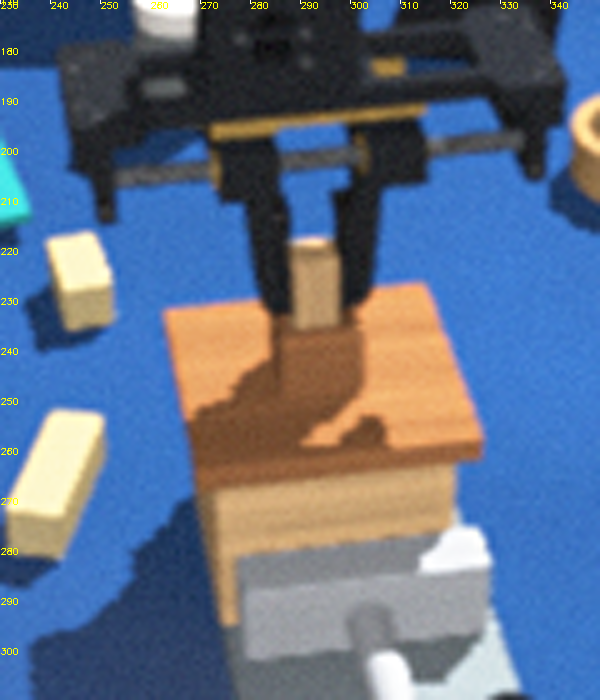

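Plug appears to be entering with no contact force. Continue gently.

Request:
drive_tool --pt "0 0 0 0 0 0.03 1" --pt "0 0 0 0 0 0.03 1" --pt "0 0 0 0 0 0 1"

```text
t: 18.4
tcp_pos: [524.6, -62.7, 141.3]
ee_rot: [[-0.092, 0.996, 0.001], [0.996, 0.092, 0.0], [0.0, 0.001, -1.0]]
force: [0.3, 0.8, -5.4]
opening: 17.7
```

Request:
drive_tool --pt "0 0 0 0 0 0.02 1" --pt "0 0 0 0 0 0.02 1" --pt "0 0 0 0 0 0 1"

```text
t: 18.77
tcp_pos: [524.7, -62.7, 139.4]
ee_rot: [[-0.093, 0.996, 0.001], [0.996, 0.093, 0.0], [0.0, 0.001, -1.0]]
force: [-0.1, -0.1, -5.4]
opening: 17.6
```

Request:
drive_tool --pt "0 0 0 0 0 0.02 1" --pt "0 0 0 0 0 0 1"

```text
t: 19.02
tcp_pos: [524.7, -62.7, 138.4]
ee_rot: [[-0.093, 0.996, 0.001], [0.996, 0.093, 0.0], [0.0, 0.001, -1.0]]
force: [-0.2, -0.2, -5.7]
opening: 17.4
```

Request:
drive_tool --pt "0 0 0 0 0 0.015 1" --pt "0 0 0 0 0 0 1"

```text
t: 19.27
tcp_pos: [524.8, -62.8, 138.0]
ee_rot: [[-0.093, 0.996, 0.001], [0.996, 0.093, -0.0], [-0.0, 0.001, -1.0]]
force: [-0.8, -0.1, -2.4]
opening: 17.6
```

Request:
drive_tool --pt "0 0 0 0 0 0.012 1" --pt "0 0 0 0 0 0 1"

```text
t: 19.52
tcp_pos: [524.9, -62.8, 138.0]
ee_rot: [[-0.093, 0.996, 0.001], [0.996, 0.093, -0.0], [-0.0, 0.001, -1.0]]
force: [-3.7, 0.9, 4.8]
opening: 17.3
```

Run:
```python
from h import *
show()
im=robot.get_image("side")[:,:,::-1]; crop(im,230,170,350,310,5,"pics/s12.png")
snap("w12")
```

```text
t 19.52 tcp [524.9 -62.8 138. ] yaw 95.3 z [ 0.001 -0.    -1.   ] F [-3.7  0.9  4.8] open 17.3 q [-20.  11. 104.   0.  65. -25.]
t 19.57 tcp [524.9 -62.8 138. ] yaw 95.3 z [ 0.001 -0.    -1.   ] F [-4.8  0.7  5.3] open 17.8 q [-20.  11. 104.   0.  65. -25.]
```

View pics/s12.png

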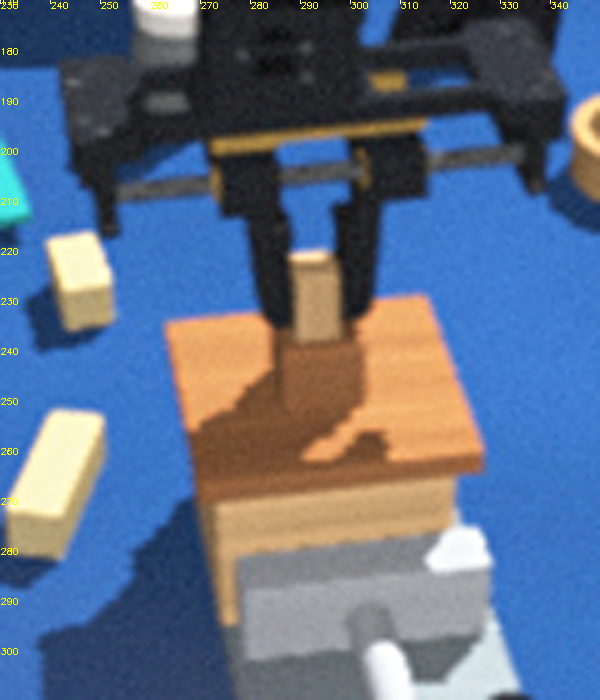

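Request:
drive_tool --pt "0 0 0 0 0 -0.012 1" --pt "0 0 0 0 0 -0.006 1" --pt "0 0 0 0 0 0 -1" --pt "0 0 0 0 0 0 -1" --pt "0 0 0 0 0 0 -1" --pt "0 0 0 0 0 0 -1" --pt "0 0 0 0 0 0 -1"

```text
t: 20.5
tcp_pos: [524.8, -62.8, 138.1]
ee_rot: [[-0.093, 0.996, 0.001], [0.996, 0.093, 0.0], [-0.0, 0.001, -1.0]]
force: [0.0, -0.3, 0.3]
opening: 65.4
```

Request:
drive_tool --pt "0 0 0 0 0 -0.6 -1" --pt "0 0 0 0 0 -0.7 -1" --pt "0 0 0 -0.4 0 -0.7 -1" --pt "0 0 0 -0.2 0 0 -1" --pt "0 0 0 0 0 0 -1"

```text
t: 21.12
tcp_pos: [527.0, -93.0, 237.3]
ee_rot: [[-0.091, 0.996, 0.0], [0.996, 0.091, 0.001], [0.0, 0.0, -1.0]]
force: [-1.1, 1.3, -0.1]
opening: 88.6
```

Run:
```python
from h import *
c,im=snap("w13")
crop(im,180,60,370,230,4,"pics/c13.png")
im=robot.get_image("side")[:,:,::-1]; crop(im,230,170,350,310,5,"pics/s13.png")
```

```text
t 21.12 tcp [527.  -93.  237.3] yaw 95.2 z [ 0.     0.001 -1.   ] F [-1.1  1.3 -0.1] open 88.6 q [-23.   5.  98.   0.  77. -28.]
```

View pics/c13.png

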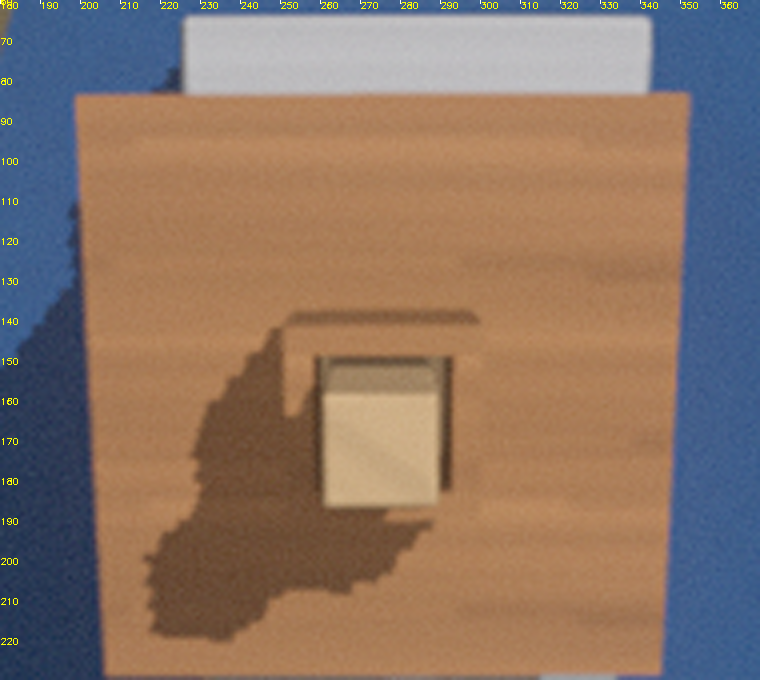

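View pics/s13.png

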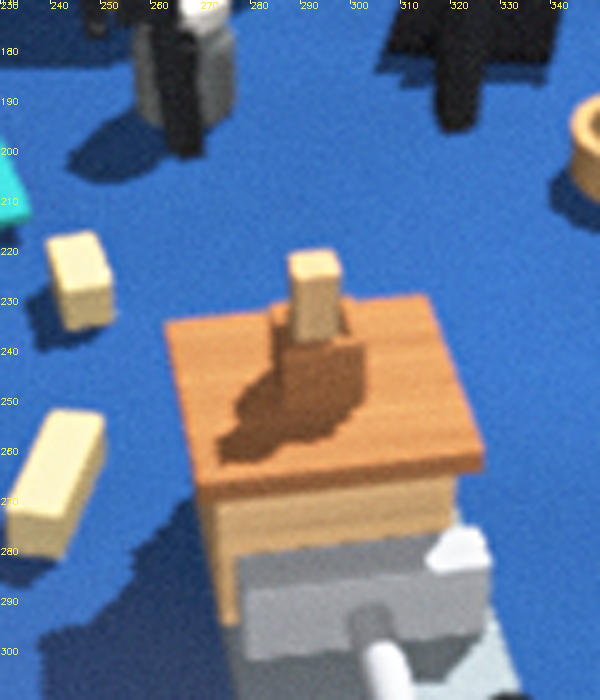

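Run:
```python
from h import *
np.set_printoptions(precision=1,suppress=True)
A=cal("w13");f=lambda u,v:((u+.5)/4-.5+180,(v+.5)/4-.5+60)
Q=np.array([plane(A,f(*p),104) for p in [(76,96),(690,95),(662,674),(105,674)]])
e=Q[0]-Q[3]+Q[1]-Q[2]; g=Q[1]-Q[0]+Q[2]-Q[3]
print("lid",Q.mean(0),"yaw",np.degrees(np.arctan2(e[1],e[0])),np.degrees(np.arctan2(g[1],g[0])),np.linalg.norm(e)/2,np.linalg.norm(g)/2)
P=np.array([plane(A,f(*p),162) for p in [(323,392),(440,392),(440,506),(323,506)]]);print("posttop",P.mean(0),np.linalg.norm(P[1]-P[0]),np.linalg.norm(P[2]-P[1]))
S=robot.get_calibration("side")
print("tri post",tri((A,f(381,449)),(S,((425)/5+230-57.5+0,222))) if 0 else tri((A,f(381,449)),(S,(((314.5)+.5)/5-.5+230,(263+.5)/5-.5+170))))
h=np.array([plane(A,f(*p),134) for p in [(315,356),(452,356)]]);print("hole far edge",h,h.mean(0),np.linalg.norm(h[1]-h[0]))
s=plan((524.8,-62.8,180),95.3,2)
s=plan((524.8,-62.8,108),95.3,5,start=s)
```

```text
lid [525.2 -64.8 104. ] yaw 95.25723838083444 5.17744329236993 112.97042996334116 113.71461030975595
posttop [524.5 -64.2 162. ] 17.95522619466351 17.922968420719705
tri post (array([524.8, -64.6, 159.6]), [0.3724106827385511, 0.3724106827385447])
hole far edge [[512.3 -54.2 134. ]
 [535.7 -52.  134. ]] [524.  -53.1 134. ] 23.52336449539858
2 [[-0.01, -0.01, -0, 0.29, 0.01, 0.56, -1], [-0.01, -0.01, -0, 0.3, 0.01, 0.57, -1]] end [524.7 -62.6 180. ]
5 [[0, 0, -0, -0, 0, 0.29, -1], [0, 0, -0, -0, 0, 0.29, -1], [0, 0, -0, -0, 0, 0.29, -1], [0, 0, -0, -0, 0, 0.28, -1], [0, 0, -0, -0, 0, 0.29, -1]] end [524.7 -62.6 108. ]
```

Request:
drive_tool --pt "-0.01 -0.01 0 0.28 0.01 0.56 -1" --pt "-0.01 -0.01 0 0.28 0.01 0.57 -1" --pt "0 0 0 0 0 0 -1" --pt "0 0 0 0 0 0.29 -1" --pt "0 0 0 0 0 0.29 -1" --pt "0 0 0 0 0 0.29 -1" --pt "0 0 0 0 0 0.28 -1" --pt "0 0 0 0 0 0.2 -1" --pt "0 0 0 0 0 0 -1"

```text
t: 22.35
tcp_pos: [525.5, -64.6, 113.0]
ee_rot: [[-0.092, 0.996, 0.001], [0.996, 0.092, -0.001], [-0.001, 0.001, -1.0]]
force: [0.4, 0.6, -0.2]
opening: 88.3
```

Run:
```python
from h import *
show()
im=robot.get_image("side")[:,:,::-1]; crop(im,230,170,350,310,5,"pics/s14.png")
```

```text
t 22.35 tcp [525.5 -64.6 113. ] yaw 95.3 z [ 0.001 -0.001 -1.   ] F [ 0.4  0.6 -0.2] open 88.3 q [-20.  13. 105.  -0.  62. -25.]
```

View pics/s14.png

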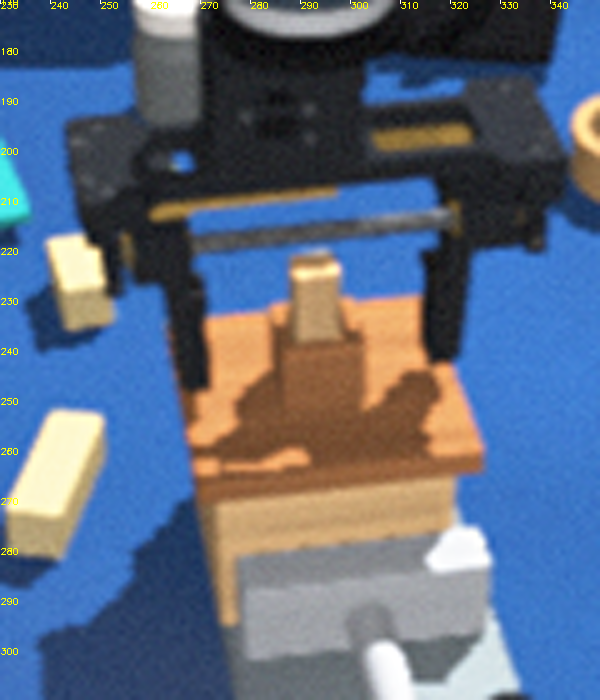

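Request:
drive_tool --pt "0 0 0 0 -0.008 0.045 -1" --pt "0 0 0 0 0 0.045 -1" --pt "0 0 0 0 0 0 1" --pt "0 0 0 0 0 0 1" --pt "0 0 0 0 0 0 1" --pt "0 0 0 0 0 0 1" --pt "0 0 0 0 0 0 1" --pt "0 0 0 0 0 0 1" --pt "0 0 0 0 0 0 1" --pt "0 0 0 0 0 0 1" --newtons 35

```text
t: 23.65
tcp_pos: [525.7, -64.8, 109.6]
ee_rot: [[-0.093, 0.996, 0.003], [0.996, 0.093, -0.001], [-0.002, 0.003, -1.0]]
force: [-0.1, 0.8, -0.4]
opening: 33.6
```

Run:
```python
from h import *
show()
snap("w15")
```

```text
t 23.65 tcp [525.7 -64.8 109.6] yaw 95.3 z [ 0.003 -0.001 -1.   ] F [-0.1  0.8 -0.4] open 33.6 q [-20.  14. 105.  -0.  62. -25.]
t 23.65 tcp [525.7 -64.8 109.6] yaw 95.3 z [ 0.003 -0.001 -1.   ] F [-0.1  0.8 -0.4] open 33.6 q [-20.  14. 105.  -0.  62. -25.]
```

View pics/w15.png

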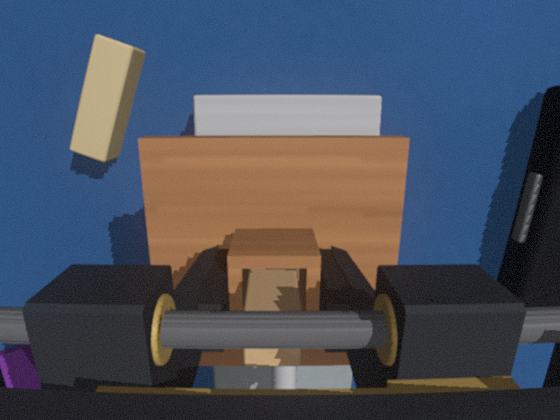

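Request:
drive_tool --pt "0 0 0 0 0 0 1" --pt "0 0 0 0 0 -0.04 1" --pt "0 0 0 0 0 -0.08 1" --pt "0 0 0 0 0 -0.08 1" --pt "0 0 0 0 0 0 1"

```text
t: 24.32
tcp_pos: [526.0, -64.9, 120.0]
ee_rot: [[-0.092, 0.996, 0.004], [0.996, 0.093, -0.002], [-0.002, 0.004, -1.0]]
force: [-0.1, 0.4, -1.9]
opening: 33.7
```

Run:
```python
from h import *
show()
im=robot.get_image("side")[:,:,::-1]; crop(im,230,170,350,310,5,"pics/s16.png")
```

```text
t 24.32 tcp [526.  -64.9 120. ] yaw 95.3 z [ 0.004 -0.002 -1.   ] F [-0.1  0.4 -1.9] open 33.7 q [-20.  13. 104.  -0.  63. -25.]
```

View pics/s16.png

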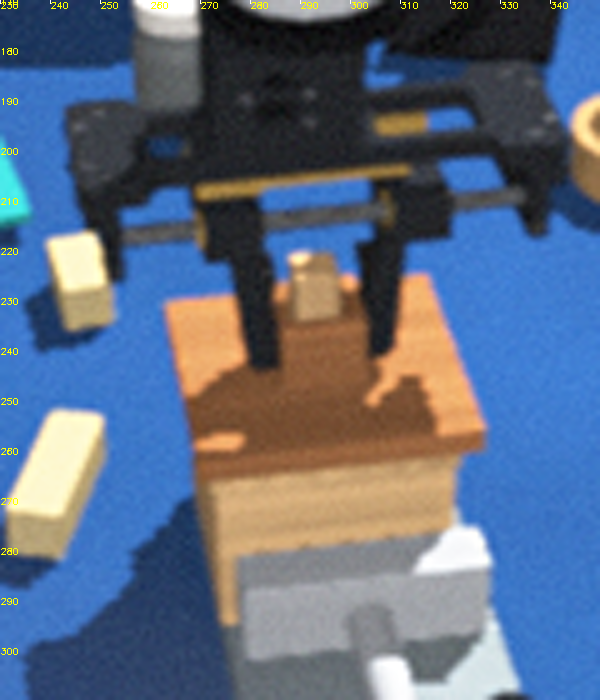

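Request:
drive_tool --pt "0 0 0 0 -0.01 -0.1 1" --pt "0 0 0 0 -0.01 -0.15 1" --pt "0 0 0 0 0 -0.2 1" --pt "0 0 0 0 0 -0.2 1" --pt "0 0 0 0 0 -0.2 1" --pt "0 0 0 0 0 -0.25 1" --pt "0 0 0 0 0 -0.25 1" --pt "0 0 0 0 0 -0.25 1" --pt "0 0 0 0 0 -0.2 1" --pt "0 0 0 0 0 -0.1 1" --pt "0 0 0 0 0 0 1" --pt "0 0 0 0 0 0 1"

```text
t: 25.88
tcp_pos: [524.1, -64.6, 214.1]
ee_rot: [[-0.092, 0.996, 0.002], [0.996, 0.092, -0.001], [-0.001, 0.002, -1.0]]
force: [-0.2, -0.2, -1.9]
opening: 33.7
```

Run:
```python
from h import *
show()
im=robot.get_image("side")[:,:,::-1]; crop(im,200,130,380,330,4,"pics/s17.png") if 0 else crop(im,215,130,375,280,4,"pics/s17.png")
cv2.imwrite("pics/s17f.png",im)
snap("w17"); cv2.imwrite("pics/t17.png",robot.get_image("top")[:,:,::-1])
```

```text
t 25.88 tcp [524.1 -64.6 214.1] yaw 95.3 z [ 0.002 -0.001 -1.   ] F [-0.2 -0.2 -1.9] open 33.7 q [-20.   6. 100.  -0.  74. -25.]
t 25.93 tcp [524.1 -64.6 214. ] yaw 95.3 z [ 0.002 -0.001 -1.   ] F [ 0.   0.3 -2.2] open 33.5 q [-20.   6. 100.  -0.  74. -25.]
```

View pics/s17f.png

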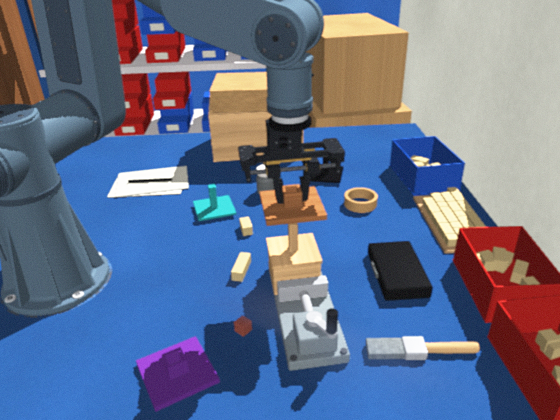

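View pics/s17.png

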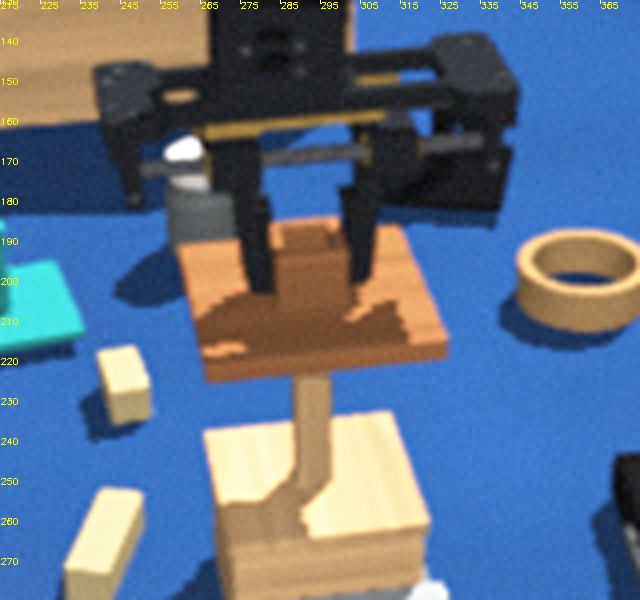

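View pics/t17.png

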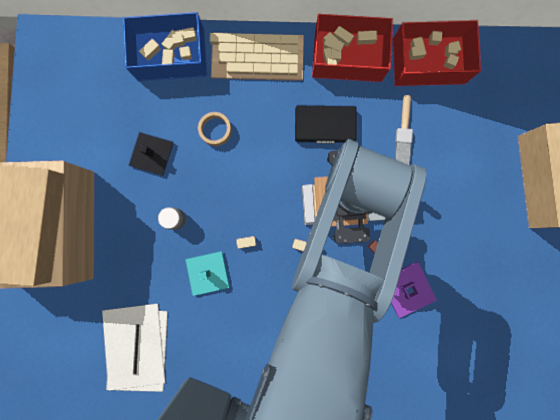

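Run:
```python
from h import *
S=robot.get_calibration("side"); R=Ryaw(95.3)[:2,:2]
for z in (98,106):
  for a,b in [(-50,-50),(-50,50),(50,50),(50,-50)]:
    p=np.array([524.5,-64])+R@[a,b]; q=proj(S,[*p,z]); print(z,a,b,np.round((q-[215,130]+.5)*4))
im=cv2.imread("pics/s17f.png"); crop(im,260,225,330,290,10,"pics/s18.png")
```

```text
98 -50 -50 [228. 541.]
98 -50 50 [429. 518.]
98 50 50 [389. 408.]
98 50 -50 [205. 427.]
106 -50 -50 [228. 528.]
106 -50 50 [429. 505.]
106 50 50 [389. 395.]
106 50 -50 [204. 415.]
```

View pics/s18.png

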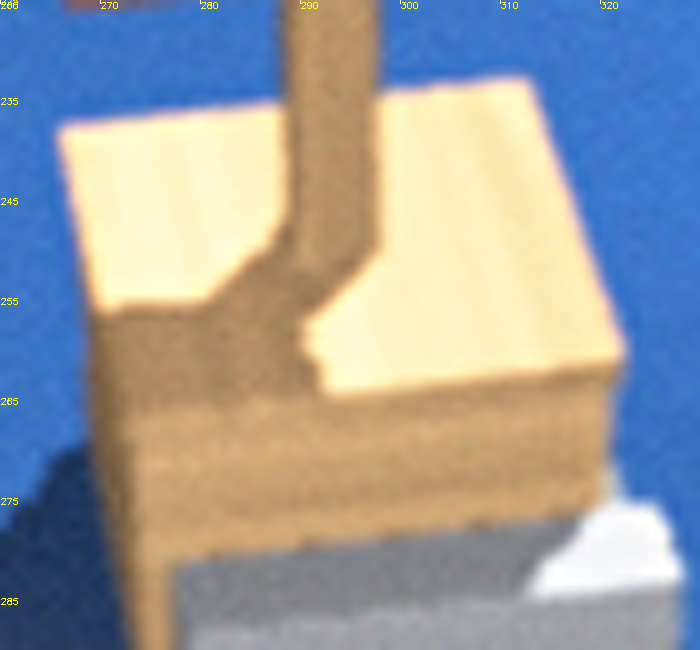

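```bash
python3 -c "
from h import *
show(); print(robot.sign_off())"
```

```text
t 26.02 tcp [524.1 -64.7 214. ] yaw 95.3 z [ 0.002 -0.001 -1.   ] F [ 0.6 -0.8 -3.2] open 33.5 q [-20.   6. 100.  -0.  74. -25.]
the job is handed in; nothing more can be done
None
```

The job is done and handed in at 26 s of the 64 s allowed. The box is clamped, the inner lid is seated on it, and the gripper is still holding the outer lid up.

- **Vise:** I turned the crank about 188° (3.3 rad) clockwise and let go. The push at the knob peaked at 19 N while moving, above the intended level, then settled at 9.5 N. That is about 6.5 N over the light turning force. In the pictures the box touches both jaws; I did not test the clamp by pushing on the box.
- **Lids onto the box:** I lifted both lids together by the post and lowered them onto the box. They met resistance at the tool height worked out for full seating, 138 mm. I pressed briefly with about 10 N.
- **Inner lid:** After the outer lid came off, three of its visible top corners matched a lid at 98 mm (the fully seated height) to within about 1 mm. The fourth was in shadow and could not be checked.
- **Outer lid:** I took it by its collar (33.5 mm opening) and raised it about 104 mm. It is level to about 0.1°, and its underside is roughly 35 to 40 mm above the post top. While lifting, the load was about 2 N, the outer lid alone, with almost no sideways force.
- **Other things on the bench:** I never touched them, and in the last side and top pictures they look to be where they started. I checked this by eye only.

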